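# Clear the laying-out plate and weigh out a set of castings

## Robot

A 6-joint arm with a two-finger parallel gripper is mounted at the origin on the work surface. World frame = base frame: x ahead of the robot, y to its left, z up, the work surface at z = 0. Lengths are in mm, angles in rad, forces in N, time in s.
With the tool pointing down it reaches from about 350 to 850 mm from the base axis. Payload 8.1 kg.
Tool frame: the origin (TCP) lies at the very end of the fingers, on their centre line; the grasp point (between the pads) lies 19 mm behind it; z points along the fingers, y is the line along which they close (so a half turn about z gives the same grasp; the last joint's range is limited). The gripper opens to 93 mm and grips with 3 to 60 N. Pads are 15 mm wide; open, the fingers measure 128 mm over their backs; the gripper's body (75 mm by 188 mm) begins 65 mm behind the grasp point.
Start: joints at [1.112, 0.13, 1.488, -0, 1.523, -0.085], TCP at [219.072, 558.581, 218.635] pointing down, gripper open.
Joint ranges: [-2.96, 2.96], [-0.89, 2.26], [0.02, 2.5], [-1.34, 4.48], [0, 2.73], [-2.66, 2.66]. Speed limits (rad/s): [2.39, 2.39, 2.79, 3.14, 3.14, 3.14].

## Interface

Orientations are given as a unit quaternion [x, y, z, w].
In Python, from station import manip, viewer, ticket gives the robot as it stands.
- The arm moves only by the shell command python3 -m creep 'ROWS' [OPENING] [FORCE]. ROWS is JSON, a list that holds one entry, the list of rows, each a list of 6 numbers: the shift along the tool's x, y, z in mm, then the turn, a rotation vector about the tool's x, y, z in rad. In form: [[[dx, dy, dz, rx, ry, rz], ...]]. A call has 1 to 12 rows; each row shifts and turns the commanded pose from where the row before left it, along the tool's axes as they then stand; what a row does not reach is not made up. A row lasts 1/8 s, in which the tool goes at most 62.5 mm and 10.7 degrees, less where a joint would pass 70% of its speed; a pose out of reach is approached as far as the arm can. A call with a gripper value outside its range is refused whole. OPENING is the opening, from 0 (shut) to 1 (fully open), set as the call begins (- or left out, the last holds). The fingers move at their own pace and stop on an object; FORCE is the grip in N (left out, the last holds). Time passes only in rows, so rows that do not move let the fingers close. It gives the time, the measured TCP pose, the force, the opening and the grip force at its end, in the units of the state.
- manip.sense(): the state, without advancing time (a new reading comes with each control period).
- viewer.grab_frame(name): name is "scene" or "side" or "wrist"; returns a dict with "frame" (420x560x3 uint8, red, green, blue), "z_map" (420x560 float32, mm along the optical axis (not along the pixel's ray), 0 where there is no reading), "vfov" (degrees; the focal length in pixels is half the picture's height over the tangent of half this angle, whatever the lens; pixels are square), "cx", "cy" (the principal point, pixels), "rvec" (rotation vector, rad) and "tvec" (3), from world to camera coordinates, as OpenCV has them. Camera axes: x right, y down, z forward; pixel columns grow to the right and rows downward; lengths in mm; the calibration is good to about 2 mm. A picture is of the moment at which its call begins.
- ticket.finish_job(): hands the job in; it is judged then, once.
The state is a dict: "time": time; "joints": joint angles; "dq": joint speeds; "effort": joint torques, N m; "ee_pos": TCP position; "eef_rot": TCP orientation; "wrist_force": force on the tool from outside, world axes, zero at the start; "ft_torque": the same for the moment, N m; "gripper_width": finger opening in mm; "finger_force": force on a finger pad.
Only numpy, scipy, OpenCV 4.12 (cv2) and the standard library are available. Lean on these libraries where they do the work, as an engineer would, in place of code of your own. Each camera call takes 0.05 s, during which the arm holds its last target. There are 200 camera calls.

## Task

Take the scraper block from its rest and wipe all the loose plastic chips off the laying-out plate into the white scrap trough along its edge (use the scraper, not the fingers, on chips that lie on the plate), then put the scraper back upright in its rest. Next put castings from the bench on the pan of the spring scale until its pointer comes to rest between the two black marks, and stand every casting left over on the cleared plate. Leave the jar, spray bottle, screwdriver and tape ring where they are.

Things in the scene. Friction and masses are not known exactly. Their poses are not given: they have to be found in the camera images.
- station: Laying-out station, fixed. Origin: centre of the underside of its raised plate; local x across the plate, y towards the scrap trough, z up. Flat aluminium plate, y -105 to +105 mm, top 50 mm above the bench; steel rims at both sides (|x| 95 to 105 mm) stand 12 mm above it, 190 mm clear between. The back edge y = -105 is open; beyond the edge y = +105 lies the trough.
- trough_floor (a point): Middle of the scrap trough's floor, 6 mm above the bench, 152 mm in y from the station's origin; axes as the station. White, open on top, inside 198 (x) x 94 (y) mm, from the plate's edge outwards; its 6 mm walls stand 80 mm above the bench, 30 mm above the plate.
- plate_centre (a point): Centre of the plate's top face; axes as station.
- rest: Grey plastic rest of the scraper, fixed: shallow tray 114 x 50 mm, floor 4 mm thick, lips to 14 mm above the bench, clear inside 102 (x) x 38 (y) mm. Origin: centre of the underside, x along its length.
- scraper: Scraper block, 0.22 kg: black blade block 90 (x) x 26 (y) x 40 (z) mm with a rubber foot, and on it a wooden handle 46 (x) x 22 (y) mm from 40 to 104 mm above the foot. Origin: centre of the foot, z up the handle. It starts standing in the rest, its x along the rest's x, its foot on the rest's floor.
- scale_pan (a joint): How far the scale pan has sunk under its load, m: 0 empty, up to 0.050 (stop). Spring 250 N/m, damped (settles in about a second); one casting gives about 9.5 to 13.5 mm. The pointer stands 112 mm above the bench at 0 and sinks with the pan; the two black marks on the white column stand at 0.027 and 0.041.
- scale: Spring scale, fixed; origin: centre of its underside, below the pan's centre, axes as the pan. Its pointer column, 130 mm high, stands at y = -84 to -102 mm, |x| under 24 mm. The pan's dark pointer arm, at x = 30 mm, y = -68 to -95 mm, rises to 51 mm above the pan's floor.
- pan_floor (a point): Centre of the pan's floor (moves with the pan; 62 mm above the bench when empty). Steel pan, inside 200 (x) x 130 (y) mm, with a lip 9 mm above the floor all round.
- chip0: Loose chip (may be absent): T-shaped white moulding offcut, stem 60 (y) x 16 (x) mm, cross bar 30 (x) x 14 (y) mm at y = +18 mm, 10 mm thick, 15 g. Origin: underside, middle of the stem. Starts flat on the plate.
- chip1: Loose chip (may be absent): T-shaped white moulding offcut, stem 60 (y) x 16 (x) mm, cross bar 30 (x) x 14 (y) mm at y = +18 mm, 10 mm thick, 15 g. Origin: underside, middle of the stem. Starts flat on the plate.
- chip2: Loose chip (may be absent): T-shaped white moulding offcut, stem 60 (y) x 16 (x) mm, cross bar 30 (x) x 14 (y) mm at y = +18 mm, 10 mm thick, 15 g. Origin: underside, middle of the stem. Starts flat on the plate.
- chip3: Loose chip (may be absent): T-shaped white moulding offcut, stem 60 (y) x 16 (x) mm, cross bar 30 (x) x 14 (y) mm at y = +18 mm, 10 mm thick, 15 g. Origin: underside, middle of the stem. Starts flat on the plate.
- chip4: Loose chip (may be absent): T-shaped white moulding offcut, stem 60 (y) x 16 (x) mm, cross bar 30 (x) x 14 (y) mm at y = +18 mm, 10 mm thick, 15 g. Origin: underside, middle of the stem. Starts flat on the plate.
- chip5: Loose chip (may be absent): T-shaped white moulding offcut, stem 60 (y) x 16 (x) mm, cross bar 30 (x) x 14 (y) mm at y = +18 mm, 10 mm thick, 15 g. Origin: underside, middle of the stem. Starts flat on the plate.
- casting0: Casting (may be absent), bare aluminium: foot plate 50 (x) x 80 (y) x 14 (z) mm with an upright lug 24 (x) x 30 (y) mm at its middle, up to 50 mm. Grip the lug across its 24 mm (x). 0.24 to 0.34 kg, different from piece to piece. Origin: centre of the underside. Starts upright on the bench.
- casting1: Casting (may be absent), bare aluminium: foot plate 50 (x) x 80 (y) x 14 (z) mm with an upright lug 24 (x) x 30 (y) mm at its middle, up to 50 mm. Grip the lug across its 24 mm (x). 0.24 to 0.34 kg, different from piece to piece. Origin: centre of the underside. Starts upright on the bench.
- casting2: Casting (may be absent), bare aluminium: foot plate 50 (x) x 80 (y) x 14 (z) mm with an upright lug 24 (x) x 30 (y) mm at its middle, up to 50 mm. Grip the lug across its 24 mm (x). 0.24 to 0.34 kg, different from piece to piece. Origin: centre of the underside. Starts upright on the bench.
- casting3: Casting (may be absent), bare aluminium: foot plate 50 (x) x 80 (y) x 14 (z) mm with an upright lug 24 (x) x 30 (y) mm at its middle, up to 50 mm. Grip the lug across its 24 mm (x). 0.24 to 0.34 kg, different from piece to piece. Origin: centre of the underside. Starts upright on the bench.
- casting4: Casting (may be absent), bare aluminium: foot plate 50 (x) x 80 (y) x 14 (z) mm with an upright lug 24 (x) x 30 (y) mm at its middle, up to 50 mm. Grip the lug across its 24 mm (x). 0.24 to 0.34 kg, different from piece to piece. Origin: centre of the underside. Starts upright on the bench.
- jar: Small closed white jar, 44 mm diameter, 75 mm high, standing among the castings; leave it alone. Origin: centre of the underside.
- spray: White spray bottle, 66 mm diameter, about 195 mm high; leave it alone. Origin: centre of the underside.
- driver: Screwdriver, 190 mm long, lying beyond the work; leave it alone. Origin: underside, near its middle.
- tape: Cardboard tape ring, 90 mm diameter, 24 mm high, lying flat; leave it alone. Origin: centre of the underside.
Things that resemble listed ones, but are neither listed nor needed, are in the scene too. Several things look just like the rest: the one meant starts farthest to the robot's left.

How it is judged (in metres and radians):
On the way, in this order (a step that is already met when the one before it is completed fails the run):
1. the scraper, held in the fingers, is set with its foot on the plate or within 8 mm of it (x of scraper in the frame of plate_centre between -0.095 and 0.095 m and y of scraper in the frame of plate_centre between -0.105 and 0.105 m and z of scraper in the frame of plate_centre below 0.008 m and angle between scraper's own z axis and vertical below 0.25 rad and contact force between the fingers and scraper above 1 N), for 0.1 s.
2. all the chips are in the scrap trough (x of chip0 in the frame of station between -0.1 and 0.1 m and y of chip0 in the frame of station between 0.105 and 0.203 m and z of each of chip0, chip1, chip2, chip3, chip4, chip5 in the frame of station below 0.075 m and x of chip1 in the frame of station between -0.1 and 0.1 m and y of chip1 in the frame of station between 0.105 and 0.203 m and x of chip2 in the frame of station between -0.1 and 0.1 m and y of chip2 in the frame of station between 0.105 and 0.203 m and x of chip3 in the frame of station between -0.1 and 0.1 m and y of chip3 in the frame of station between 0.105 and 0.203 m and x of chip4 in the frame of station between -0.1 and 0.1 m and y of chip4 in the frame of station between 0.105 and 0.203 m and x of chip5 in the frame of station between -0.1 and 0.1 m and y of chip5 in the frame of station between 0.105 and 0.203 m), for 0.2 s.
3. the scraper stands in its rest and is released (horizontal distance between scraper and rest below 0.014 m and z of scraper in the frame of rest below 0.012 m and angle between scraper's own z axis and vertical below 0.1 rad and contact force between the fingers and scraper below 0.1 N), for 0.2 s.
At the end, for the whole second after the job is handed in: All chips lie in the scrap trough; the scraper stands upright in its rest (within 14 mm of its centre); the scale pan rests with its pointer between the marks (sunk 25.5 to 42.5 mm); every casting is upright on the pan or on the plate (its centre within their edges); all at rest (all of step 2 and horizontal distance between scraper and rest below 0.014 m and z of scraper in the frame of rest below 0.012 m and angle between scraper's own z axis and vertical below 0.1 rad and value of joint scale_pan between 0.0255 and 0.0425 m and velocity of joint scale_pan between -0.005 and 0.005 m/s and ((x of casting0 in the frame of plate_centre between -0.095 and 0.095 m and y of casting0 in the frame of plate_centre between -0.105 and 0.105 m and z of casting0 in the frame of plate_centre between -0.004 and 0.05 m) or (x of casting0 in the frame of pan_floor between -0.1 and 0.1 m and y of casting0 in the frame of pan_floor between -0.065 and 0.065 m and z of casting0 in the frame of pan_floor between -0.004 and 0.05 m)) and ((x of casting1 in the frame of plate_centre between -0.095 and 0.095 m and y of casting1 in the frame of plate_centre between -0.105 and 0.105 m and z of casting1 in the frame of plate_centre between -0.004 and 0.05 m) or (x of casting1 in the frame of pan_floor between -0.1 and 0.1 m and y of casting1 in the frame of pan_floor between -0.065 and 0.065 m and z of casting1 in the frame of pan_floor between -0.004 and 0.05 m)) and ((x of casting2 in the frame of plate_centre between -0.095 and 0.095 m and y of casting2 in the frame of plate_centre between -0.105 and 0.105 m and z of casting2 in the frame of plate_centre between -0.004 and 0.05 m) or (x of casting2 in the frame of pan_floor between -0.1 and 0.1 m and y of casting2 in the frame of pan_floor between -0.065 and 0.065 m and z of casting2 in the frame of pan_floor between -0.004 and 0.05 m)) and ((x of casting3 in the frame of plate_centre between -0.095 and 0.095 m and y of casting3 in the frame of plate_centre between -0.105 and 0.105 m and z of casting3 in the frame of plate_centre between -0.004 and 0.05 m) or (x of casting3 in the frame of pan_floor between -0.1 and 0.1 m and y of casting3 in the frame of pan_floor between -0.065 and 0.065 m and z of casting3 in the frame of pan_floor between -0.004 and 0.05 m)) and ((x of casting4 in the frame of plate_centre between -0.095 and 0.095 m and y of casting4 in the frame of plate_centre between -0.105 and 0.105 m and z of casting4 in the frame of plate_centre between -0.004 and 0.05 m) or (x of casting4 in the frame of pan_floor between -0.1 and 0.1 m and y of casting4 in the frame of pan_floor between -0.065 and 0.065 m and z of casting4 in the frame of pan_floor between -0.004 and 0.05 m)) and angle between each of casting0, casting1, casting2, casting3, casting4's own z axis and vertical below 0.3 rad and linear speed of each of chip0, chip1, chip2, chip3, chip4, chip5, casting0, casting1, casting2, casting3, casting4, scraper below 0.02 m/s); the robot touches nothing.
It fails at once if the fingers touch a chip that lies on the plate ((contact force between the fingers and chip0 above 0.3 N and x of chip0 in the frame of plate_centre between -0.095 and 0.095 m and y of chip0 in the frame of plate_centre between -0.105 and 0.1 m and z of chip0 in the frame of plate_centre between -0.004 and 0.012 m) or (contact force between the fingers and chip1 above 0.3 N and x of chip1 in the frame of plate_centre between -0.095 and 0.095 m and y of chip1 in the frame of plate_centre between -0.105 and 0.1 m and z of chip1 in the frame of plate_centre between -0.004 and 0.012 m) or (contact force between the fingers and chip2 above 0.3 N and x of chip2 in the frame of plate_centre between -0.095 and 0.095 m and y of chip2 in the frame of plate_centre between -0.105 and 0.1 m and z of chip2 in the frame of plate_centre between -0.004 and 0.012 m) or (contact force between the fingers and chip3 above 0.3 N and x of chip3 in the frame of plate_centre between -0.095 and 0.095 m and y of chip3 in the frame of plate_centre between -0.105 and 0.1 m and z of chip3 in the frame of plate_centre between -0.004 and 0.012 m) or (contact force between the fingers and chip4 above 0.3 N and x of chip4 in the frame of plate_centre between -0.095 and 0.095 m and y of chip4 in the frame of plate_centre between -0.105 and 0.1 m and z of chip4 in the frame of plate_centre between -0.004 and 0.012 m) or (contact force between the fingers and chip5 above 0.3 N and x of chip5 in the frame of plate_centre between -0.095 and 0.095 m and y of chip5 in the frame of plate_centre between -0.105 and 0.1 m and z of chip5 in the frame of plate_centre between -0.004 and 0.012 m)).
It fails at once if the jar, spray bottle, screwdriver or tape ring is moved more than 40 mm (distance of any of jar, spray, driver, tape from where it was at the start of the episode above 0.04 m).
It fails at once if the jar or the spray bottle is knocked over (angle between any of jar, spray's own z axis and vertical above 0.6 rad).
Of chip0, chip1, chip2, chip3, chip4, chip5 only 4 to 6 are there at a start; the rules pass over those that are not, and their reading is None.
Of casting0, casting1, casting2, casting3, casting4 only 4 to 5 are there at a start; the rules pass over those that are not, and their reading is None.
At some moment in a run one of casting0, casting1, casting2, casting3, casting4, chip0, chip1, chip2, chip3, chip4 may be knocked a few centimetres aside while the robot is not near it.
It also fails if it takes over 184 s, if anything falls off the work surface, if the arm or the gripper's body presses on something with over 40 N, if the wrist force passes 120 N, or if a joint passes its speed limit or range.

## Working session

There is one attempt and no reset: what is moved stays moved. The work goes in short steps, Python scripts to look and compute and a shell command to move; the robot and the scene stay as the last step left them, time stands still between calls to the robot, and variables do not carry over. Pictures are saved under pics/ and viewed, at most 14 in all, crops included, and the job is handed in when it is done.

```bash
mkdir -p pics; ls
python3 - <<'E'
from station import manip, viewer, ticket
import cv2,numpy as np
print(manip.sense())
a=[]
for n in("scene","side"):
    d=viewer.grab_frame(n); np.savez(f"{n}0.npz",**d)
    print(n,d["vfov"],d["cx"],d["cy"],d["rvec"],d["tvec"],d["z_map"].min(),d["z_map"].max())
    cv2.imwrite(f"pics/{n}0.png",cv2.resize(d["frame"][:,:,::-1],(800,600),interpolation=cv2.INTER_CUBIC))
E
```

```text
pics
{'time': 0.0, 'joints': array([ 1.11161267e+00,  1.31179213e-01,  1.48926557e+00,  8.22007046e-06,
        1.52299561e+00, -8.54201279e-02]), 'dq': array([-1.40778687e-03, -5.16793073e-05,  1.67374690e-03, -1.08824617e-03,
        1.52887346e-03,  1.55158452e-03]), 'effort': array([-1.58404259e-04, -5.59846902e+01, -4.91754019e+01,  7.67990830e-02,
        3.54353024e-02, -1.34267912e-04]), 'ee_pos': array([218.80875238, 558.07145861, 217.58419652]), 'eef_rot': array([ 1.85795978e-01,  9.82587910e-01, -8.88727298e-04, -2.52428568e-04]), 'wrist_force': array([-0.1148982 ,  0.38194682,  0.75349388]), 'ft_torque': array([ 0.0146308 , -0.04808761, -0.00047173]), 'finger_force': 0.0, 'gripper_width': 92.96372411943852}
scene 55.48334266201712 274.9471532234499 213.52350873388878 [ 0.84710861  2.6295382  -0.98937881] [ 433.7427935  -216.90346194 1406.04531886] 0.0 3790.5144
side 46.774125552042044 280.73284891150695 209.05217660434775 [ 2.23296101 -0.37715744  0.16562425] [-487.86056487  181.1437458  1357.63846239] 0.0 3722.7053
```

View pics/scene0.png

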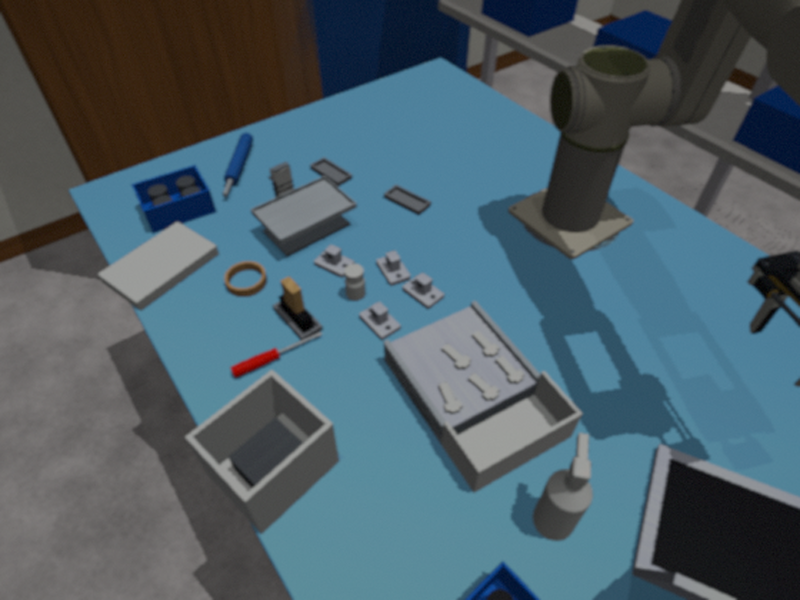

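View pics/side0.png

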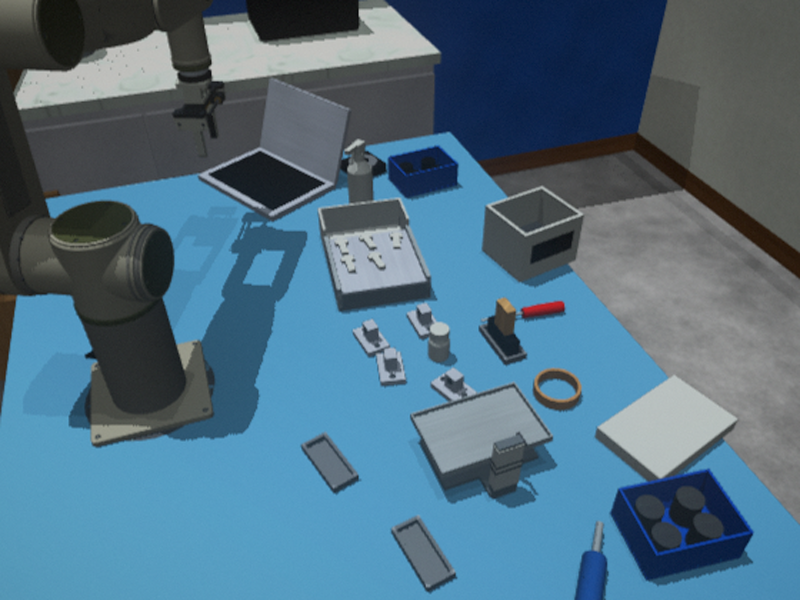

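The scene view (800x600) shows five pale chips on the plate (457,355), (486,343), (510,369), (484,386) and (450,398). There are four castings at (333,258), (393,268), (424,288) and (380,318), and the jar at (355,282). The scraper stands in a tray at (298,318), and the scale is at (303,215). Three trays look like the rest: (298,318), (408,200) and (330,172). Next I'll measure their world positions.

```bash
cat > h.py <<'E'
import cv2,numpy as np
from scipy import ndimage as nd
from station import manip,viewer,ticket
def cam(d):
    f=d["frame"].shape[0]/2/np.tan(np.radians(float(d["vfov"]))/2)
    return f,float(d["cx"]),float(d["cy"]),cv2.Rodrigues(np.array(d["rvec"],float))[0],np.array(d["tvec"],float)
def cloud(d):
    f,cx,cy,R,t=cam(d); z=d["z_map"].astype(float)
    v,u=np.mgrid[:z.shape[0],:z.shape[1]]
    P=np.dstack([(u-cx)/f*z,(v-cy)/f*z,z])
    W=(P-t)@R; W[z<=0]=np.nan
    return W
def proj(d,p):
    f,cx,cy,R,t=cam(d); q=R@np.array(p,float)+t
    return q[0]/q[2]*f+cx,q[1]/q[2]*f+cy
def ray(d,u,v,z):
    f,cx,cy,R,t=cam(d); r=R.T@np.array([(u-cx)/f,(v-cy)/f,1]); o=-R.T@t
    return o+r*(z-o[2])/r[2]
def comps(d,mask,n=25):
    W=cloud(d); L,k=nd.label(mask); out=[]
    for i in range(1,k+1):
        m=L==i
        if m.sum()<n: continue
        p=W[m]; r=cv2.minAreaRect(p[:,:2].astype(np.float32)); v,u=np.nonzero(m)
        out.append((m.sum(),(int(u.mean()),int(v.mean())),np.median(p,0).round(0),[np.round(x,1) for x in r]))
    return out
E
python3 - <<'E'
from h import *
for n in("scene","side"):
    d=dict(np.load(n+"0.npz")); W=cloud(d); z=W[...,2]
    inb=(W[...,0]>150)&(W[...,0]<1000)&(abs(W[...,1])<700)
    print(n,"bench z",np.nanmedian(z[inb&(abs(z)<8)]))
    for lo,hi in((3,30),(30,47),(47,56),(56,75),(75,130)):
        print(lo,hi)
        for c in comps(d,inb&(z>lo)&(z<hi)&np.isfinite(z),40): print("  ",c)
E
```

```text
scene bench z 0.763341468397772
3 30
   (np.int64(103), (164, 121), array([ 606., -608.,   24.]), [array([ 594.9, -648.3]), array([169. ,  50.9]), np.float64(50.8)])
   (np.int64(275), (230, 119), array([ 380., -501.,    9.]), [array([ 383.4, -507.5]), array([ 56.3, 134.5]), np.float64(11.1)])
   (np.int64(339), (284, 139), array([ 287., -286.,    9.]), [array([ 283. , -287.3]), array([ 69.6, 130.3]), np.float64(13.9)])
   (np.int64(66), (121, 134), array([ 758., -655.,   13.]), [array([ 759.9, -637.6]), array([49.2, 26.4]), np.float64(84.8)])
   (np.int64(62), (102, 141), array([ 828., -661.,   11.]), [array([ 829.4, -646.3]), array([42.4, 23.1]), np.float64(85.9)])
   (np.int64(309), (126, 152), array([ 779., -542.,   17.]), [array([ 778.4, -524.8]), array([ 45.2, 159.5]), np.float64(85.0)])
   (np.int64(496), (216, 164), array([ 556., -308.,    8.]), [array([ 557.3, -314.2]), array([102.2, 205.7]), np.float64(68.6)])
   (np.int64(553), (116, 196), array([ 891., -354.,   19.]), [array([ 886.9, -359.5]), array([104.3, 246.9]), np.float64(80.1)])
   (np.int64(246), (232, 184), array(
[... 19378 characters left out ...]
, 479., 104.]), [array([570.5, 486.2]), array([47.7, 66.1]), np.float64(77.6)])
   (np.int64(1681), (372, 155), array([894., 146., 105.]), [array([896.6, 158.4]), array([179.2, 160.4]), np.float64(11.5)])
   (np.int64(183), (251, 145), array([538., 397.,  80.]), [array([537.4, 357.2]), array([109.3, 209.8]), np.float64(84.0)])
   (np.int64(199), (353, 217), array([ 695., -116.,  102.]), [array([ 699.1, -108.5]), array([25.5, 48.2]), np.float64(2.9)])
   (np.int64(51), (307, 230), array([563., -97.,  76.]), [array([565.7, -95.3]), array([26.7, 40.9]), np.float64(6.8)])
   (np.int64(365), (354, 319), array([ 540., -444.,  106.]), [array([ 549.8, -435.9]), array([58.8, 23.2]), np.float64(4.2)])
```

```bash
cat > plan.py <<'E'
import sys
from h import *
# plan x y z phi : phi = world angle (deg) of tool y
def plan(x,y,z,phi):
    s=manip.sense(); from scipy.spatial.transform import Rotation as R
    M=R.from_quat(s["eef_rot"]).as_matrix(); c=np.degrees(np.arctan2(M[1,1],M[0,1]))
    rz=(c-phi+180)%360-180
    D=np.array([x,y,z])-s["ee_pos"]; a=np.radians(phi)
    tx=np.array([-np.sin(a),np.cos(a)]); ty=np.array([np.cos(a),np.sin(a)])
    print(f"t={s['time']:.1f} phi={c:.1f} pos={s['ee_pos'].round(1)} w={s['gripper_width']:.1f} F={s['finger_force']:.1f} tilt={np.degrees(np.arccos(-M[2,2])):.2f} | turn rz={np.radians(rz):.3f} then dx={D[:2]@tx:.1f} dy={D[:2]@ty:.1f} dz={-D[2]:.1f}")
if __name__=="__main__": plan(*map(float,sys.argv[1:5]))
E
python3 - <<'E'
from h import *
d=dict(np.load("scene0.npz"))
c=d["frame"][90:250,160:330,::-1]
cv2.imwrite("pics/crop.png",cv2.resize(c,None,fx=3.5,fy=3.5,interpolation=cv2.INTER_CUBIC))
for n in("scene","side"):
    d=dict(np.load(n+"0.npz"));W=cloud(d);m=(W[...,2]>105)&(W[...,2]<113)&(abs(W[...,0]-703)<50)&(abs(W[...,1]+107)<50)
    print(comps(d,m,5))
    m=(abs(W[...,2]-44)<3)&(abs(W[...,0]-703)<60)&(abs(W[...,1]+107)<70)
    print(comps(d,m,5))
    m=(abs(W[...,2]-14)<3)&(abs(W[...,0]-703)<60)&(abs(W[...,1]+107)<90)
    print(comps(d,m,5))
E
python3 plan.py 702 -107 230 4
```

```text
[(np.int64(97), (202, 199), array([ 706., -105.,  108.]), [array([ 705.2, -106.2]), array([20.8, 48. ]), np.float64(4.7)])]
[(np.int64(28), (198, 211), array([ 717., -132.,   44.]), [array([ 717.2, -124.5]), array([54.2,  8.6]), np.float64(83.5)]), (np.int64(64), (211, 220), array([705., -72.,  44.]), [array([702.9, -76.5]), array([31.6, 25.7]), np.float64(89.6)])]
[(np.int64(34), (194, 216), array([ 728., -146.,   14.]), [array([ 725.7, -141.3]), array([48.2, 14.1]), np.float64(89.8)]), (np.int64(73), (215, 230), array([704., -58.,  15.]), [array([702.4, -65.3]), array([49.9, 34.8]), np.float64(6.4)]), (np.int64(12), (201, 225), array([ 728., -100.,   15.]), [array([ 727.1, -101.3]), array([ 5.8, 21.2]), np.float64(5.0)]), (np.int64(11), (221, 234), array([698., -37.,  15.]), [array([697.4, -37.3]), array([17.5,  5.9]), np.float64(1.8)]), (np.int64(7), (216, 236), array([712., -39.,  17.]), [array([712.7, -38.1]), array([7.3, 4.8]), np.float64(12.1)]), (np.int64(14), (206, 241), array([744., -39.,  15.]), [array([745. , -39.7]), array([ 4.5, 23. ]), np.float64(86.6)])]
[(np.int64(79
[... 856 characters left out ...]
), array([ 681., -148.,   14.]), [array([ 687.4, -134.6]), array([23.5, 63.9]), np.float64(5.5)]), (np.int64(8), (350, 242), array([ 689., -126.,   15.]), [array([ 689.6, -125.9]), array([16.5,  3.9]), np.float64(85.6)]), (np.int64(15), (365, 245), array([ 725., -150.,   13.]), [array([ 724.7, -151.3]), array([22.1,  8. ]), np.float64(87.2)]), (np.int64(6), (360, 246), array([ 709., -150.,   15.]), [array([ 709.4, -151.1]), array([2.8, 8.3]), np.float64(69.7)]), (np.int64(9), (362, 249), array([ 711., -160.,   14.]), [array([ 708.1, -160.1]), array([12.3,  8.4]), np.float64(16.3)])]
t=0.1 phi=68.6 pos=[218.8 558.1 217.7] w=93.1 F=0.0 tilt=0.10 | turn rz=1.127 then dx=-697.2 dy=435.6 dz=-12.3
```

View pics/crop.png

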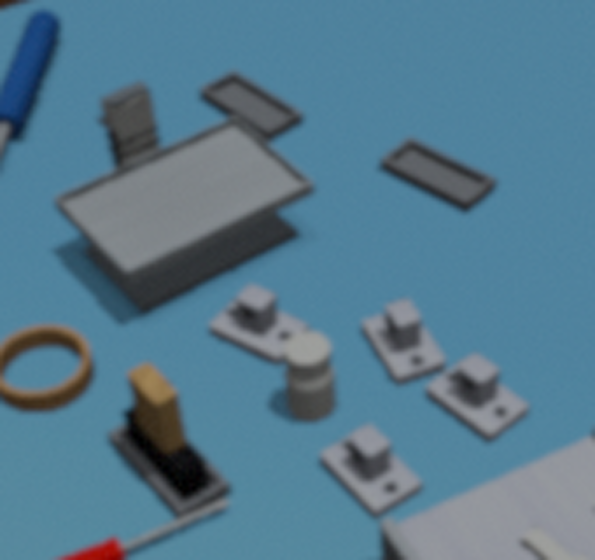

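Three trays could be the rest. In the crop they are at (170,455) with y≈-107, (438,175) with y≈-287, and (252,105) with y≈-500. The first is farthest to the robot's left and holds the scraper, so it is the rest.

```bash
python3 -m creep '[[[0,0,-2,0,0,0.163],[0,0,-2,0,0,0.163],[0,0,-2,0,0,0.163],[0,0,-2,0,0,0.163],[0,0,-2,0,0,0.163],[0,0,-2,0,0,0.163],[0,0,0,0,0,0.163],[-41,25.5,0,0,0,0],[-41,25.5,0,0,0,0],[-41,25.5,0,0,0,0],[-41,25.5,0,0,0,0],[-41,25.5,0,0,0,0]]]' 1
python3 -m creep '[[[-41,25.5,0,0,0,0],[-41,25.5,0,0,0,0],[-41,25.5,0,0,0,0],[-41,25.5,0,0,0,0],[-41,25.5,0,0,0,0],[-41,25.5,0,0,0,0],[-41,25.5,0,0,0,0],[-41,25.5,0,0,0,0],[-41,25.5,0,0,0,0],[-41,25.5,0,0,0,0],[0,0,0,0,0,0]]]' - 60
python3 plan.py 703 -107 200 3
python3 - <<'E'
from h import *
d=viewer.grab_frame("wrist"); W=cloud(d)
cv2.imwrite("pics/w1.png",d["frame"][:,:,::-1]); print(d["tvec"],d["vfov"])
m=(W[...,2]>102)&(W[...,2]<114); print(comps(d,m,40)[:6])
m=(W[...,2]>10)&(W[...,2]<18); print(comps(d,m,80)[:6])
E
```

```text
time: 1.6
ee_pos: [358.3, 359.5, 230.2]
eef_rot: [0.687, 0.727, -0.0, -0.0]
wrist_force: [0.4, 0.3, -0.4]
gripper_width: 92.9
finger_force: 0.0
time: 2.98
ee_pos: [635.9, -37.2, 229.1]
eef_rot: [0.688, 0.725, -0.001, -0.001]
wrist_force: [-0.1, 0.9, 0.8]
gripper_width: 92.9
finger_force: 0.0
t=3.0 phi=3.0 pos=[635.9 -37.2 229.1] w=92.9 F=0.0 tilt=0.11 | turn rz=0.000 then dx=-73.3 dy=63.3 dz=29.1
[-633.3070183  -100.89834517  382.84940074] 69.29924163866832
[(np.int64(1020), (510, 50), array([824., 112., 108.]), [array([824.3, 110.2]), array([ 3.1, 82.2]), np.float64(11.8)]), (np.int64(789), (344, 271), array([ 704., -101.,  107.]), [array([ 704.4, -102.9]), array([22.2, 40.7]), np.float64(3.8)])]
[(np.int64(434), (451, 53), array([820., 130.,  14.]), [array([820.7, 126.9]), array([  2.7, 116.4]), np.float64(11.7)]), (np.int64(1963), (232, 152), array([574.,  10.,  13.]), [array([571.2,   3.8]), array([50.2, 79.5]), np.float64(2.8)]), (np.int64(1924), (135, 157), array([455.,  -0.,  13.]), [array([448.5,  -9.3]), array([50.8, 80. ]), np.float64(8.5)]), (np.int64(528), (379, 196), array([757., -38.,  15.]), [array([779. , -43.9]), array([184.2,  22.3]), np.float64(0.0)]), (np.int64(1409), (151, 226), array([470., -87.,  13.]), [array([ 461.3, -102.7]), array([80.4, 50.3]), np.float64(79.2)]), (np.int64(754), (326, 230), array([687., -81.,  13.]), [array([ 704.8, -105.7]), array([ 50.3, 113.8]), np.float64(3.6)])]
```

```bash
python3 -m creep '[[[0,0,0,0,0,-0.012],[-36.5,32,10,0,0,0],[-36.5,32,20,0,0,0],[0,0,45,0,0,0],[0,0,0,0,0,0],[0,0,0,0,0,0]]]'; python3 plan.py 704.5 -106 62 3.7
python3 - <<'E'
from h import *
d=viewer.grab_frame("wrist"); W=cloud(d)
for lo,hi in((102,114),(40,48),(10,18)):
    m=(W[...,2]>lo)&(W[...,2]<hi)&(abs(W[...,0]-704)<70)&(abs(W[...,1]+106)<90); print(comps(d,m,40))
E
```

```text
time: 3.78
ee_pos: [704.4, -101.3, 157.5]
eef_rot: [0.682, 0.731, 0.0, 0.0]
wrist_force: [0.3, -0.3, 0.4]
gripper_width: 93.0
finger_force: 0.0
t=3.8 phi=4.0 pos=[ 704.4 -101.3  157.5] w=93.0 F=0.0 tilt=0.06 | turn rz=0.005 then dx=-4.7 dy=-0.2 dz=95.5
[(np.int64(1677), (280, 232), array([ 705., -104.,  107.]), [array([ 704.9, -105.2]), array([21.6, 45.4]), np.float64(3.4)])]
[(np.int64(726), (281, 178), array([703., -73.,  43.]), [array([702.8, -76.2]), array([25.5, 30.8]), np.float64(4.5)])]
[(np.int64(545), (311, 143), array([730., -39.,  15.]), [array([730.6, -39.4]), array([ 6.2, 87.1]), np.float64(84.9)]), (np.int64(1572), (281, 196), array([700., -92.,  13.]), [array([ 704.6, -106.1]), array([ 50.1, 114.6]), np.float64(3.7)])]
```

```bash
python3 -m creep '[[[-4.5,0,20,0,0,0.005],[0,0,30,0,0,0],[0,0,30,0,0,0],[0,0,15,0,0,0],[0,0,0,0,0,0],[0,0,0,0,0,0]]]'
python3 plan.py 704.7 -106 62 3.7
python3 -m creep '[[[0,0,0,0,0,0],[0,0,0,0,0,0],[0,0,0,0,0,0],[0,0,0,0,0,0],[0,0,0,0,0,0],[0,0,0,0,0,0]]]' 0 60
```

```text
time: 4.58
ee_pos: [705.5, -107.3, 62.3]
eef_rot: [0.684, 0.729, 0.001, 0.001]
wrist_force: [0.1, 1.0, 0.6]
gripper_width: 92.8
finger_force: 0.0
t=4.6 phi=3.6 pos=[ 705.5 -107.3   62.3] w=92.8 F=0.0 tilt=0.13 | turn rz=-0.002 then dx=1.3 dy=-0.7 dz=0.3
time: 5.32
ee_pos: [704.5, -107.0, 60.6]
eef_rot: [0.684, 0.729, -0.0, -0.0]
wrist_force: [-0.3, -0.5, 0.3]
gripper_width: 37.7
finger_force: 0.0
```

```bash
python3 -m creep '[[[0,0,-30,0,0,0],[0,0,-40,0,0,0],[0,0,-40,0,0,0],[0,0,0,0,0,0]]]'
python3 plan.py 530 115 170 83.8
python3 - <<'E'
from h import *
for n in("scene","side"):
    d=viewer.grab_frame(n); np.savez(n+"1.npz",**d)
    W=cloud(d);z=W[...,2]
    r=(W[...,0]>400)&(W[...,0]<640)&(W[...,1]>90)&(W[...,1]<420)
    print(n)
    for lo,hi in((47,55),(57,70)):
        for c in comps(d,r&(z>lo)&(z<hi),60):print(lo,c)
E
```

```text
time: 5.82
ee_pos: [707.3, -107.6, 176.4]
eef_rot: [0.684, 0.729, 0.002, 0.004]
wrist_force: [0.2, -0.7, -0.7]
gripper_width: 1.3
finger_force: 0.0
t=5.8 phi=3.6 pos=[ 707.3 -107.6  176.4] w=1.3 F=0.0 tilt=0.49 | turn rz=-1.400 then dx=200.3 dy=202.2 dz=6.4
scene
47 (np.int64(3743), (320, 254), array([536., 201.,  51.]), [array([522. , 202.9]), array([212.3, 189.2]), np.float64(83.7)])
57 (np.int64(389), (361, 247), array([431., 253.,  62.]), [array([431., 256.]), array([297.3,  13.9]), np.float64(83.8)])
57 (np.int64(140), (339, 240), array([464., 205.,  60.]), [array([463.2, 199.5]), array([59.4, 29.1]), np.float64(89.6)])
57 (np.int64(305), (289, 268), array([626., 198.,  62.]), [array([625. , 191.4]), array([202.3,  11.8]), np.float64(84.0)])
57 (np.int64(148), (319, 249), array([528., 197.,  60.]), [array([526.5, 190. ]), array([29.6, 59.8]), np.float64(3.0)])
57 (np.int64(158), (356, 258), array([468., 276.,  60.]), [array([465.1, 271.1]), array([61.5, 30. ]), np.float64(78.9)])
57 (np.int64(166), (338, 270), array([530., 278.,  61.]), [array([526.9, 270.7]), array([59.9, 30.6]
[... 555 characters left out ...]
ray([620., 198.,  62.]), [array([622.2, 212.8]), array([247. ,  11.8]), np.float64(84.0)])
57 (np.int64(133), (232, 184), array([420., 203.,  63.]), [array([421.8, 216.1]), array([219.4,  10.9]), np.float64(83.8)])
57 (np.int64(61), (276, 167), array([587., 250.,  60.]), [array([585.4, 250.1]), array([64.8, 26.4]), np.float64(63.8)])
57 (np.int64(63), (256, 168), array([523., 271.,  62.]), [array([523.7, 266.9]), array([25.3, 61.3]), np.float64(7.2)])
57 (np.int64(137), (241, 177), array([460., 226.,  60.]), [array([460. , 236.5]), array([135.7,  31.6]), np.float64(89.0)])
57 (np.int64(69), (263, 181), array([522., 193.,  60.]), [array([518.6, 187. ]), array([60.7, 29.3]), np.float64(86.9)])
```

The fingers were still closing at 37.7 mm when I lifted, so nothing was gripped. I'll open, check that the scraper still stands, and grasp again.

```bash
python3 -m creep '[[[0,0,0,0,0,0],[0,0,0,0,0,0],[0,0,0,0,0,0],[0,0,0,0,0,0],[0,0,0,0,0,0],[0,0,0,0,0,0]]]' 0.65
python3 - <<'E'
from h import *
d=viewer.grab_frame("wrist"); W=cloud(d)
for lo,hi in((102,114),(40,48),(10,18)):
    m=(W[...,2]>lo)&(W[...,2]<hi)&(abs(W[...,0]-704)<70)&(abs(W[...,1]+106)<90); print(comps(d,m,40))
E
python3 plan.py 705 -106 62 3.7
```

```text
time: 6.68
ee_pos: [704.6, -107.0, 170.7]
eef_rot: [0.684, 0.729, 0.0, 0.0]
wrist_force: [-0.5, 0.2, -1.0]
gripper_width: 55.8
finger_force: 0.0
[(np.int64(1541), (281, 221), array([ 705., -104.,  107.]), [array([ 704.8, -105.3]), array([21.6, 45.6]), np.float64(3.1)])]
[(np.int64(655), (281, 170), array([702., -72.,  43.]), [array([702.3, -76.3]), array([25.2, 30.2]), np.float64(4.2)])]
[(np.int64(514), (310, 137), array([730., -39.,  15.]), [array([730.4, -39.4]), array([ 6.3, 87.3]), np.float64(84.9)]), (np.int64(1438), (281, 189), array([702., -95.,  13.]), [array([ 704.6, -106.2]), array([ 50.2, 114.5]), np.float64(3.8)])]
t=6.7 phi=3.6 pos=[ 704.5 -107.   170.7] w=58.0 F=0.0 tilt=0.01 | turn rz=-0.002 then dx=1.0 dy=0.5 dz=108.7
```

Scraper undisturbed. Grasping again.

```bash
python3 -m creep '[[[1,0,30,0,0,0],[0,0,40,0,0,0],[0,0,28,0,0,0],[0,0,10,0,0,0],[0,0,0,0,0,0],[0,0,0,0,0,0]]]'
python3 -m creep '[[[0,0,0,0,0,0],[0,0,0,0,0,0],[0,0,0,0,0,0],[0,0,0,0,0,0],[0,0,0,0,0,0],[0,0,0,0,0,0],[0,0,0,0,0,0],[0,0,0,0,0,0],[0,0,0,0,0,0],[0,0,0,0,0,0]]]' 0 60
```

```text
time: 7.48
ee_pos: [705.7, -106.3, 64.8]
eef_rot: [0.684, 0.729, 0.001, 0.001]
wrist_force: [0.1, 0.0, 0.5]
gripper_width: 60.4
finger_force: 0.0
time: 8.72
ee_pos: [704.3, -106.0, 62.5]
eef_rot: [0.684, 0.729, -0.0, -0.0]
wrist_force: [-0.1, -0.5, -0.3]
gripper_width: 21.9
finger_force: 60.0
```

```bash
python3 -m creep '[[[0,0,-20,0,0,0],[0,0,-40,0,0,0],[0,0,-50,0,0,0],[0,0,0,0,0,-0.175],[0,0,0,0,0,-0.175],[0,0,0,0,0,-0.175],[0,0,0,0,0,-0.175],[0,0,0,0,0,-0.175],[0,0,0,0,0,-0.175],[0,0,0,0,0,-0.175],[0,0,0,0,0,-0.175],[0,0,0,0,0,0]]]'
python3 plan.py 513 118 172 83.8
```

```text
time: 10.22
ee_pos: [704.8, -106.1, 174.0]
eef_rot: [0.054, 0.999, -0.0, 0.001]
wrist_force: [-0.7, 0.7, -1.9]
gripper_width: 21.9
finger_force: 60.0
t=10.2 phi=83.8 pos=[ 704.8 -106.1  174. ] w=21.9 F=60.0 tilt=0.07 | turn rz=-0.001 then dx=214.8 dy=202.0 dz=2.0
```

```bash
python3 -m creep '[[[36,34,0,0,0,0],[36,34,0,0,0,0],[36,34,0,0,0,0],[36,34,0,0,0,0],[36,34,0,0,0,0],[35,32,0,0,0,0],[0,0,0,0,0,0],[0,0,0,0,0,0]]]'
python3 plan.py 513 118 172 83.8
python3 - <<'E'
from h import *
d=viewer.grab_frame("wrist"); W=cloud(d); z=W[...,2]
cv2.imwrite("pics/w2.png",d["frame"][:,:,::-1])
r=(W[...,0]>380)&(W[...,0]<660)&(W[...,1]>80)&(W[...,1]<430)
for lo,hi in((46,54),(57,66)):
    for c in comps(d,r&(z>lo)&(z<hi),100):print(lo,c)
E
```

```text
time: 11.22
ee_pos: [513.0, 117.9, 173.5]
eef_rot: [0.055, 0.998, -0.0, 0.001]
wrist_force: [0.3, 0.3, -3.0]
gripper_width: 21.7
finger_force: 60.0
t=11.2 phi=83.7 pos=[513.  117.9 173.5] w=21.7 F=60.0 tilt=0.10 | turn rz=-0.002 then dx=0.0 dy=0.1 dz=1.5
46 (np.int64(24025), (379, 177), array([493., 215.,  49.]), [array([520.8, 204.8]), array([211.2, 181.4]), np.float64(83.8)])
57 (np.int64(3237), (385, 98), array([426., 217.,  61.]), [array([428.5, 238.7]), array([257.4,  10.4]), np.float64(83.9)])
57 (np.int64(1495), (449, 138), array([466., 277.,  59.]), [array([465.2, 271.1]), array([60.6, 29.7]), np.float64(83.9)])
57 (np.int64(1463), (370, 143), array([462., 207.,  59.]), [array([462.3, 200.8]), array([59.8, 29.9]), np.float64(86.8)])
57 (np.int64(1276), (447, 205), array([528., 277.,  59.]), [array([529.4, 271.3]), array([30.1, 60.3]), np.float64(8.0)])
57 (np.int64(1239), (362, 212), array([526., 197.,  59.]), [array([525.9, 191.2]), array([29.9, 60. ]), np.float64(5.1)])
57 (np.int64(240), (446, 267), array([591., 275.,  59.]), [array([591.7, 276.7]), array([25.3, 14.1]), np.float64(44.1)])
```

View pics/w2.png

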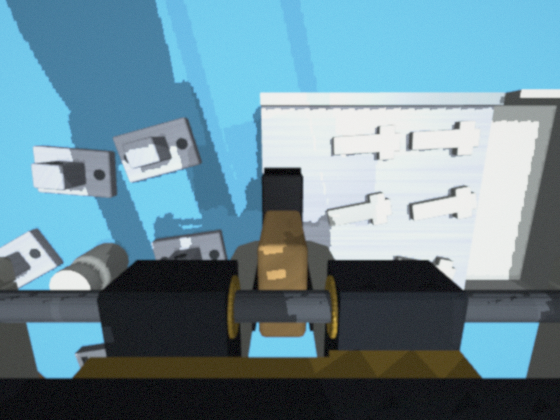

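```bash
python3 -m creep '[[[-2.3,1.5,25,0,0,0],[0,0,25,0,0,0],[0,0,10,0,0,0],[0,0,3.5,0,0,0],[0,0,0,0,0,0],[0,0,0,0,0,0]]]'
python3 plan.py 515.4 119 109.5 83.8
```

```text
time: 12.02
ee_pos: [515.7, 119.2, 110.2]
eef_rot: [0.054, 0.999, 0.0, 0.001]
wrist_force: [-0.0, -0.1, -3.0]
gripper_width: 21.7
finger_force: 60.0
t=12.0 phi=83.8 pos=[515.7 119.2 110.2] w=21.7 F=60.0 tilt=0.10 | turn rz=0.000 then dx=0.2 dy=-0.2 dz=0.7
```

```bash
python3 -m creep '[[[0,19.5,0,0,0,0],[0,19.5,0,0,0,0],[0,19.5,0,0,0,0],[0,19.5,0,0,0,0],[0,19.5,0,0,0,0],[0,19.5,0,0,0,0],[0,19.5,0,0,0,0],[0,19.5,0,0,0,0],[0,19.5,0,0,0,0],[0,19.5,0,0,0,0],[0,4,0,0,0,0],[0,0,0,0,0,0]]]'
python3 -m creep '[[[0,0,-25,0,0,0],[0,0,-25,0,0,0],[0,-20,-10,0,0,0],[23,-45,0,0,0,0],[23,-45,0,0,0,0],[0,-45,0,0,0,0],[0,-44,0,0,0,0],[0,0,0,0,0,0]]]'
python3 - <<'E'
from h import *
d=viewer.grab_frame("wrist"); W=cloud(d); z=W[...,2]
cv2.imwrite("pics/w3.png",d["frame"][:,:,::-1])
r=(W[...,0]>380)&(W[...,0]<660)&(W[...,1]>80)&(W[...,1]<430)
for c in comps(d,r&(z>57)&(z<66),100):print(c)
E
python3 plan.py 469.7 124 109.5 83.8
```

```text
time: 13.52
ee_pos: [536.2, 317.1, 109.0]
eef_rot: [0.054, 0.999, -0.0, -0.0]
wrist_force: [0.2, 0.3, -2.5]
gripper_width: 21.7
finger_force: 60.0
time: 14.52
ee_pos: [468.8, 121.0, 169.3]
eef_rot: [0.056, 0.998, -0.0, 0.0]
wrist_force: [-0.4, 0.4, -2.1]
gripper_width: 21.9
finger_force: 60.0
(np.int64(2815), (380, 151), array([426., 213.,  61.]), [array([426. , 216.5]), array([213.5,  10.1]), np.float64(83.9)])
(np.int64(1378), (446, 188), array([466., 277.,  59.]), [array([465.1, 271. ]), array([60.9, 30. ]), np.float64(84.3)])
(np.int64(1349), (370, 192), array([462., 207.,  59.]), [array([462.3, 200.5]), array([59.9, 30.1]), np.float64(86.9)])
(np.int64(537), (290, 344), array([615., 114.,  61.]), [array([616.2, 114.6]), array([50.6, 11.8]), np.float64(83.6)])
(np.int64(452), (494, 345), array([638., 325.,  61.]), [array([640.9, 329.4]), array([77.8, 11. ]), np.float64(80.5)])
t=14.6 phi=83.6 pos=[469.1 122.5 169.4] w=22.2 F=60.0 tilt=0.04 | turn rz=-0.003 then dx=-0.4 dy=1.5 dz=59.9
```

View pics/w3.png

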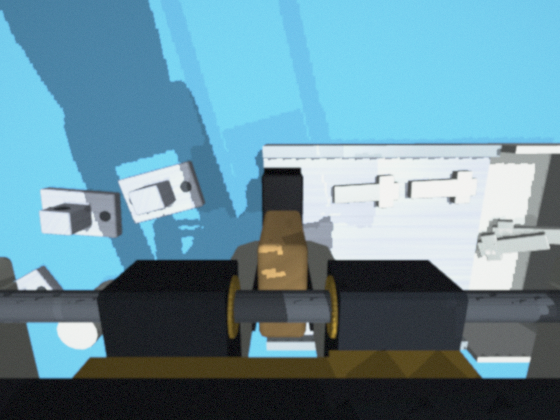

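The two middle chips are now in the trough at (510,240). The left pair, at (365,190) and (440,187), is next.

```bash
python3 -m creep '[[[0,1,25,0,0,-0.003],[0,0,25,0,0,0],[0,0,9,0,0,0],[0,0,0,0,0,0],[0,0,0,0,0,0]]]'
python3 plan.py 470.2 124 109.5 83.8
```

```text
time: 15.2
ee_pos: [469.8, 125.5, 110.9]
eef_rot: [0.052, 0.999, 0.0, 0.001]
wrist_force: [0.3, -1.2, -2.3]
gripper_width: 21.4
finger_force: 60.0
t=15.2 phi=84.0 pos=[469.8 125.5 110.9] w=21.4 F=60.0 tilt=0.07 | turn rz=0.004 then dx=-0.6 dy=-1.4 dz=1.4
```

```bash
python3 -m creep '[[[0,19.5,1,0,0,0.003],[0,19.5,0,0,0,0],[0,19.5,0,0,0,0],[0,19.5,0,0,0,0],[0,19.5,0,0,0,0],[0,19.5,0,0,0,0],[0,19.5,0,0,0,0],[0,19.5,0,0,0,0],[0,19.5,0,0,0,0],[0,16,0,0,0,0],[0,2,0,0,0,0],[0,0,0,0,0,0]]]'
python3 -m creep '[[[0,0,-25,0,0,0],[0,0,-25,0,0,0],[0,-19,-10,0,0,0],[-31,-35,0,0,0,0],[-31,-35,0,0,0,0],[-31,-35,0,0,0,0],[0,-35,0,0,0,0],[0,-35,0,0,0,0],[0,0,0,0,0,0],[0,0,0,0,0,0]]]'
python3 - <<'E'
from h import *
d=viewer.grab_frame("wrist"); W=cloud(d); z=W[...,2]
cv2.imwrite("pics/w4.png",d["frame"][:,:,::-1])
r=(W[...,0]>380)&(W[...,0]<660)&(W[...,1]>80)&(W[...,1]<430)
for c in comps(d,r&(z>57)&(z<66),100):print(c)
E
python3 plan.py 561.9 114 109.5 83.8
```

```text
time: 16.7
ee_pos: [489.9, 317.3, 109.0]
eef_rot: [0.054, 0.999, -0.0, -0.0]
wrist_force: [-0.0, 0.2, -3.0]
gripper_width: 21.6
finger_force: 60.0
time: 17.95
ee_pos: [561.5, 114.4, 169.3]
eef_rot: [0.054, 0.999, 0.0, 0.0]
wrist_force: [-0.7, 0.2, -3.0]
gripper_width: 21.8
finger_force: 60.0
(np.int64(4211), (392, 35), array([427., 219.,  61.]), [array([428. , 233.3]), array([247.6,  11.2]), np.float64(83.7)])
(np.int64(321), (551, 87), array([481., 349.,  64.]), [array([480.2, 351.7]), array([10.1, 16. ]), np.float64(85.3)])
(np.int64(1250), (433, 226), array([593., 259.,  59.]), [array([594. , 253.2]), array([60.5, 30. ]), np.float64(76.6)])
(np.int64(974), (459, 262), array([634., 282.,  61.]), [array([632.3, 266.9]), array([214.8,  10.5]), np.float64(83.6)])
t=18.0 phi=83.8 pos=[561.6 114.9 169.2] w=21.8 F=60.0 tilt=0.02 | turn rz=0.000 then dx=-0.4 dy=-0.9 dz=59.7
```

```bash
python3 -m creep '[[[-1,-1,25,0,0,0],[0,0,25,0,0,0],[0,0,9,0,0,0],[0,0,0,0,0,0],[0,0,0,0,0,0]]]'
python3 -m creep '[[[0,19.5,0.5,0,0,0],[0,19.5,0,0,0,0],[0,19.5,0,0,0,0],[0,19.5,0,0,0,0],[0,19.5,0,0,0,0],[0,19.5,0,0,0,0],[0,19.5,0,0,0,0],[0,19.5,0,0,0,0],[0,19.5,0,0,0,0],[0,19.5,0,0,0,0],[0,3,0,0,0,0],[0,0,0,0,0,0]]]'
python3 -m creep '[[[0,0,-25,0,0,0],[0,0,-25,0,0,0],[0,-19,-15,0,0,0],[15,-50,0,0,0,0],[30,-50,0,0,0,0],[0,0,0,0,0,0],[0,0,0,0,0,0]]]'
python3 - <<'E'
from h import *
a=[]
for n in("wrist","scene"):
    d=viewer.grab_frame(n); W=cloud(d); z=W[...,2]
    r=(W[...,0]>380)&(W[...,0]<660)&(W[...,1]>80)&(W[...,1]<430)
    print(n)
    for c in comps(d,r&(z>57)&(z<66),40):print(c)
    im=d["frame"][:,:,::-1]
    if n=="scene": im=cv2.resize(im[190:350,260:430],(446,420),interpolation=cv2.INTER_CUBIC)
    else: im=im[:,210:]
    a.append(im)
cv2.imwrite("pics/w5.png",np.hstack(a))
E
python3 plan.py 704.3 -106 180 3.6
```

```text
time: 18.62
ee_pos: [563.0, 114.0, 110.9]
eef_rot: [0.054, 0.999, 0.0, 0.001]
wrist_force: [-0.0, -0.0, -2.2]
gripper_width: 21.7
finger_force: 60.0
time: 20.12
ee_pos: [583.8, 310.3, 109.4]
eef_rot: [0.054, 0.999, -0.0, -0.0]
wrist_force: [-1.3, 0.3, -2.4]
gripper_width: 21.3
finger_force: 60.0
time: 21.0
ee_pos: [526.5, 195.8, 175.0]
eef_rot: [0.055, 0.999, 0.0, 0.001]
wrist_force: [0.7, 0.9, -1.9]
gripper_width: 21.8
finger_force: 60.0
wrist
(np.int64(3189), (293, 93), array([426., 217.,  61.]), [array([427.1, 225.2]), array([232.2,  10.5]), np.float64(83.8)])
(np.int64(1485), (502, 183), array([523., 403.,  62.]), [array([529. , 399.4]), array([199.3,  66.3]), np.float64(14.4)])
(np.int64(261), (449, 140), array([480., 350.,  65.]), [array([480.4, 352. ]), array([10.8, 15.8]), np.float64(82.6)])
scene
(np.int64(229), (361, 247), array([432., 254.,  62.]), [array([431.2, 258.9]), array([177.2,  12.8]), np.float64(84.1)])
(np.int64(311), (290, 268), array([627., 200.,  63.]), [array([625.6, 194.8]), array([217.5,  11.7]), np.float64(83.7)])
(np.int64(41), (391, 281), array([445., 374.,  61.]), [array([445.4, 377.5]), array([55. ,  4.1]), np.float64(83.1)])
t=21.1 phi=83.8 pos=[527.2 197.  175.4] w=21.8 F=60.0 tilt=0.10 | turn rz=1.400 then dx=-313.5 dy=157.7 dz=-4.6
```

View pics/w5.png

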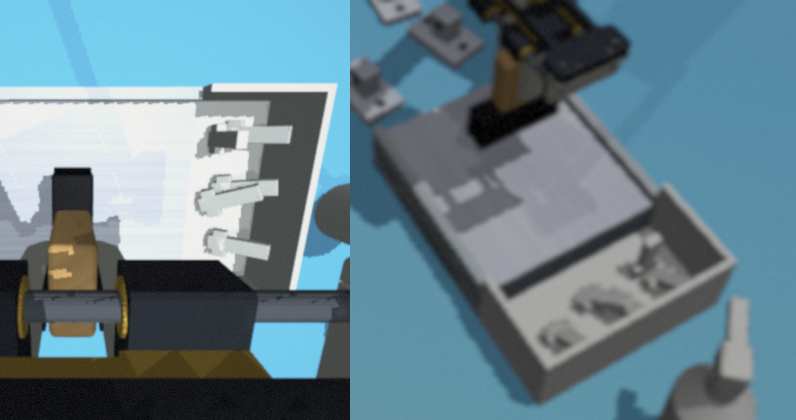

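Plate is clear and all five chips lie in the trough, at left-panel pixels (245,135), (235,190) and (235,245). Now I'll return the scraper.

```bash
python3 -m creep '[[[0,0,-3,0,0,0.175],[0,0,0,0,0,0.175],[0,0,0,0,0,0.175],[0,0,0,0,0,0.175],[0,0,0,0,0,0.175],[0,0,0,0,0,0.175],[0,0,0,0,0,0.175],[0,0,0,0,0,0.175],[-39,20,0,0,0,0],[-39,20,0,0,0,0],[-39,20,0,0,0,0],[-39,20,0,0,0,0]]]'
python3 -m creep '[[[-39,20,0,0,0,0],[-39,20,0,0,0,0],[-39,20,0,0,0,0],[-39,17,0,0,0,0],[0,0,0,0,0,0],[0,0,0,0,0,0]]]'
python3 plan.py 704.3 -106 62.5 3.6
python3 - <<'E'
from h import *
d=viewer.grab_frame("wrist"); W=cloud(d)
m=(W[...,2]>10)&(W[...,2]<18)&(abs(W[...,0]-704)<70)&(abs(W[...,1]+106)<90); print(comps(d,m,40))
m=(W[...,2]>1)&(W[...,2]<7)&(abs(W[...,0]-704)<70)&(abs(W[...,1]+106)<90); print(comps(d,m,200))
E
```

```text
time: 22.6
ee_pos: [617.6, 45.7, 177.8]
eef_rot: [0.684, 0.729, 0.0, 0.0]
wrist_force: [0.6, 1.0, -1.6]
gripper_width: 21.6
finger_force: 60.0
time: 23.35
ee_pos: [703.0, -103.9, 177.1]
eef_rot: [0.684, 0.729, 0.0, -0.0]
wrist_force: [0.1, 0.1, -1.1]
gripper_width: 22.1
finger_force: 60.0
t=23.4 phi=3.6 pos=[ 703.  -103.9  177.1] w=22.1 F=60.0 tilt=0.04 | turn rz=0.001 then dx=-2.1 dy=1.2 dz=114.6
[(np.int64(488), (311, 140), array([730., -39.,  15.]), [array([730.6, -39.2]), array([ 6.4, 87. ]), np.float64(85.1)]), (np.int64(713), (284, 169), array([707., -62.,  13.]), [array([704. , -95.8]), array([50.1, 93.4]), np.float64(3.7)])]
[(np.int64(488), (282, 160), array([702., -63.,   3.]), [array([701.9, -63.2]), array([37.8, 14.5]), np.float64(3.5)])]
```

```bash
python3 -m creep '[[[-2,1,30,0,0,0],[0,0,40,0,0,0],[0,0,25,0,0,0],[0,0,10,0,0,0],[0,0,0,0,0,0],[0,0,0,0,0,0]]]'
python3 plan.py 704.3 -106 63 3.6
python3 -m creep '[[[0,0,3,0,0,0],[0,0,4,0,0,0],[0,0,2.5,0,0,0],[0,0,0,0,0,0],[0,0,0,0,0,0]]]'
python3 plan.py 704.3 -106 63 3.6
```

```text
time: 24.15
ee_pos: [704.9, -106.4, 74.7]
eef_rot: [0.684, 0.729, 0.001, 0.001]
wrist_force: [0.4, 0.3, -1.3]
gripper_width: 21.9
finger_force: 60.0
t=24.1 phi=3.6 pos=[ 704.9 -106.4   74.7] w=21.9 F=60.0 tilt=0.17 | turn rz=0.001 then dx=0.5 dy=-0.6 dz=11.7
time: 24.78
ee_pos: [703.7, -106.5, 63.1]
eef_rot: [0.685, 0.729, -0.0, -0.0]
wrist_force: [0.6, 0.9, -1.9]
gripper_width: 21.6
finger_force: 60.0
t=24.8 phi=3.6 pos=[ 703.7 -106.5   63.1] w=21.6 F=60.0 tilt=0.01 | turn rz=0.000 then dx=0.5 dy=0.7 dz=0.1
```

```bash
python3 -m creep '[[[0,0,0,0,0,0],[0,0,0,0,0,0],[0,0,0,0,0,0],[0,0,0,0,0,0],[0,0,0,0,0,0],[0,0,0,0,0,0],[0,0,0,0,0,0],[0,0,0,0,0,0]]]' 0.65
python3 -m creep '[[[0,0,-20,0,0,0],[0,0,-40,0,0,0],[0,0,-50,0,0,0],[0,0,-30,0,0,0],[20,-35,-20,0,0,0],[20,-35,-10,0,0,0],[0,0,0,0,0,0]]]' 0.5
python3 - <<'E'
from h import *
for n in("wrist","scene","side"):
    d=viewer.grab_frame(n); W=cloud(d); z=W[...,2]
    print(n)
    r=(W[...,0]>400)&(W[...,0]<740)&(W[...,1]>-270)&(W[...,1]<60)
    for lo,hi in((47,54),(10,18),(102,114)):
        for c in comps(d,r&(z>lo)&(z<hi),40):print(lo,c)
    r=(W[...,0]>400)&(W[...,0]<700)&(W[...,1]>-460)&(W[...,1]<-250)
    for lo,hi in((66,76),(57,66),(100,140)):
        for c in comps(d,r&(z>lo)&(z<hi),40):print("pan",lo,c)
E
python3 plan.py 555 -198 150 23
```

```text
time: 25.78
ee_pos: [703.7, -106.5, 63.1]
eef_rot: [0.684, 0.729, -0.0, 0.0]
wrist_force: [0.7, 0.1, -0.4]
gripper_width: 60.3
finger_force: 0.0
time: 26.65
ee_pos: [630.4, -69.9, 236.4]
eef_rot: [0.684, 0.729, 0.001, 0.001]
wrist_force: [0.1, -0.5, 0.5]
gripper_width: 46.4
finger_force: 0.0
wrist
47 (np.int64(578), (232, 125), array([572.,   4.,  49.]), [array([571.2,   3.7]), array([23.9, 29.8]), np.float64(1.6)])
47 (np.int64(581), (122, 130), array([449.,  -9.,  49.]), [array([448.7,  -9.1]), array([24.2, 29.9]), np.float64(8.8)])
47 (np.int64(86), (234, 200), array([577., -79.,  49.]), [array([575. , -83.6]), array([13.1, 37.1]), np.float64(55.0)])
47 (np.int64(483), (138, 211), array([ 462., -102.,   49.]), [array([ 461.3, -102.9]), array([30.1, 24. ]), np.float64(80.1)])
10 (np.int64(2046), (238, 125), array([574.,   6.,  13.]), [array([571. ,   3.6]), array([49.8, 80.2]), np.float64(2.6)])
10 (np.int64(1980), (140, 129), array([455.,  -6.,  13.]), [array([448.4,  -9.3]), array([50.8, 80.2]), np.float64(8.3)])
10 (np.int64(203), (347, 168), array([713., -38.,  15.]), [array([7
[... 4537 characters left out ...]
[array([ 543. , -444.8]), array([16.5, 48.7]), np.float64(74.4)])
pan 57 (np.int64(2899), (334, 298), array([ 535., -339.,   63.]), [array([ 543.9, -338.6]), array([200.2, 129. ]), np.float64(2.9)])
pan 57 (np.int64(72), (325, 328), array([ 485., -414.,   62.]), [array([ 485.6, -414.1]), array([88.8,  7.2]), np.float64(0.3)])
pan 57 (np.int64(46), (352, 331), array([ 538., -444.,   60.]), [array([ 542.9, -443.2]), array([15.7, 47.3]), np.float64(73.7)])
pan 100 (np.int64(329), (355, 313), array([ 544., -443.,  123.]), [array([ 551.8, -434.3]), array([62.7, 32.1]), np.float64(18.8)])
t=26.8 phi=3.6 pos=[632.  -71.3 234.4] w=46.5 F=0.0 tilt=0.11 | turn rz=-0.338 then dx=-86.6 dy=-120.4 dz=84.4
```

```bash
python3 -m creep '[[[0,0,0,0,0,-0.165],[0,0,0,0,0,-0.165],[-29.5,-39,0,0,0,0],[-29.5,-39,20,0,0,0],[-29.5,-39,30,0,0,0],[0,0,50,0,0,0],[0,0,50,0,0,0],[0,0,40,0,0,0],[0,0,15,0,0,0],[0,0,0,0,0,0],[0,0,0,0,0,0]]]' 0.5
python3 plan.py 557.5 -198 24 22.5
```

```text
time: 28.18
ee_pos: [558.9, -198.3, 30.3]
eef_rot: [0.555, 0.832, 0.0, 0.002]
wrist_force: [-0.1, -0.0, -0.2]
gripper_width: 46.2
finger_force: 0.0
t=28.2 phi=22.5 pos=[ 558.9 -198.3   30.3] w=46.2 F=0.0 tilt=0.18 | turn rz=0.000 then dx=0.8 dy=-1.1 dz=6.3
```

```bash
python3 -m creep '[[[0,0,5,0,0,0],[0,0,0,0,0,0],[0,0,0,0,0,0],[0,0,0,0,0,0],[0,0,0,0,0,0],[0,0,0,0,0,0],[0,0,0,0,0,0]]]' 0 40
python3 -m creep '[[[0,0,-30,0,0,0],[0,0,-50,0,0,0],[0,0,-50,0,0,0],[0,0,-30,0,0,0.171],[0,0,0,0,0,0.171],[0,0,0,0,0,0],[0,0,0,0,0,0]]]'
python3 - <<'E'
from h import *
d=viewer.grab_frame("wrist"); W=cloud(d); z=W[...,2]
cv2.imwrite("pics/w6.png",d["frame"][:,:,::-1])
r=(W[...,0]>400)&(W[...,0]<700)&(W[...,1]>-460)&(W[...,1]<-230)
for lo,hi in((66,76),(57,65),(100,140)):
    for c in comps(d,r&(z>lo)&(z<hi),40):print("pan",lo,c)
E
python3 plan.py 608.4 -336 180 2.9
```

```text
time: 29.05
ee_pos: [557.3, -197.7, 23.6]
eef_rot: [0.555, 0.832, -0.0, 0.0]
wrist_force: [-3.9, 0.6, 5.6]
gripper_width: 23.5
finger_force: 40.0
time: 29.92
ee_pos: [556.4, -197.2, 181.7]
eef_rot: [0.687, 0.726, -0.0, -0.001]
wrist_force: [-0.4, 0.8, -3.2]
gripper_width: 23.9
finger_force: 40.0
pan 57 (np.int64(2265), (282, 340), array([ 566., -346.,   61.]), [array([ 565.6, -344.6]), array([80.6, 43.4]), np.float64(3.3)])
t=30.0 phi=3.1 pos=[ 556.5 -197.2  181.8] w=23.6 F=40.0 tilt=0.13 | turn rz=0.004 then dx=-141.2 dy=44.9 dz=1.8
```

View pics/w6.png

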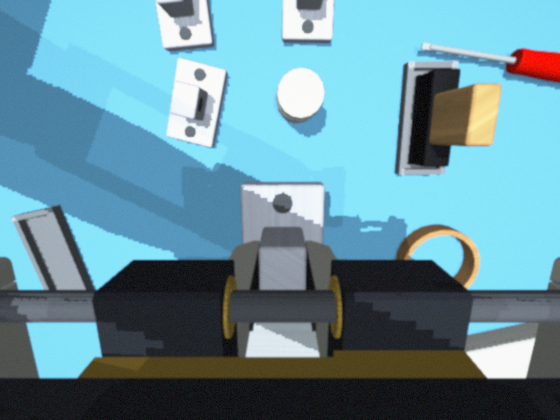

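```bash
python3 -m creep '[[[-36,11,0,0,0,0.004],[-36,11,0,0,0,0],[-36,11,0,0,0,0],[-35,10,0,0,0,0],[0,0,30,0,0,0],[0,0,30,0,0,0],[0,0,20,0,0,0],[0,0,8,0,0,0],[0,0,6,0,0,0],[0,0,3,0,0,0],[0,0,0,0,0,0],[0,0,0,0,0,0]]]'
python3 plan.py 607 -338 82 2.9
```

```text
time: 31.48
ee_pos: [607.4, -338.6, 87.0]
eef_rot: [0.69, 0.724, 0.0, 0.001]
wrist_force: [-0.0, 0.4, -3.1]
gripper_width: 24.1
finger_force: 40.0
t=31.5 phi=2.7 pos=[ 607.4 -338.6   87. ] w=24.1 F=40.0 tilt=0.07 | turn rz=-0.004 then dx=0.6 dy=-0.3 dz=5.0
```

```bash
python3 -m creep '[[[0,0,3,0,0,0],[0,0,3,0,0,0],[0,0,3,0,0,0],[0,0,0,0,0,0],[0,0,0,0,0,0]]]'
python3 -m creep '[[[0,0,0,0,0,0],[0,0,0,0,0,0],[0,0,0,0,0,0],[0,0,0,0,0,0],[0,0,0,0,0,0]]]' 0.5
python3 -m creep '[[[0,0,-20,0,0,0],[0,0,-40,0,0,0],[0,0,-40,0,0,0],[0,0,0,0,0,0],[0,0,0,0,0,0]]]'
python3 plan.py 461.2 -102.9 150 -10.4
python3 - <<'E'
from h import *
for n in("scene","side"):
    d=viewer.grab_frame(n); W=cloud(d); z=W[...,2]
    print(n)
    r=(W[...,0]>400)&(W[...,0]<680)&(W[...,1]>-270)&(W[...,1]<60)
    for c in comps(d,r&(z>47)&(z<54),30):print(c)
    r=(W[...,0]>430)&(W[...,0]<660)&(W[...,1]>-420)&(W[...,1]<-260)
    for c in comps(d,r&(z>90)&(z<110),30):print("lug",c)
    for c in comps(d,r&(z>46)&(z<56),200):print("floor",c)
E
```

```text
time: 32.1
ee_pos: [607.0, -338.4, 77.3]
eef_rot: [0.69, 0.724, -0.0, 0.0]
wrist_force: [0.8, -0.1, -1.4]
gripper_width: 23.7
finger_force: 40.0
time: 32.72
ee_pos: [607.0, -338.3, 77.2]
eef_rot: [0.69, 0.724, -0.0, 0.0]
wrist_force: [-0.4, -0.3, -0.3]
gripper_width: 46.5
finger_force: 0.0
time: 33.35
ee_pos: [607.1, -338.5, 178.0]
eef_rot: [0.69, 0.724, 0.0, 0.001]
wrist_force: [-1.2, 0.6, 0.1]
gripper_width: 46.6
finger_force: 0.0
t=33.4 phi=2.7 pos=[ 607.1 -338.5  178. ] w=46.6 F=0.0 tilt=0.06 | turn rz=0.229 then dx=205.4 dy=-186.0 dz=28.0
scene
(np.int64(50), (274, 179), array([ 463., -100.,   51.]), [array([ 461.8, -101.1]), array([31.2, 22.8]), np.float64(79.8)])
(np.int64(61), (295, 194), array([449.,  -9.,  50.]), [array([449. ,  -9.3]), array([25.5, 29.9]), np.float64(4.1)])
(np.int64(35), (247, 197), array([573., -80.,  51.]), [array([571.3, -84.8]), array([23.4, 41.4]), np.float64(68.3)])
(np.int64(68), (264, 215), array([572.,   4.,  50.]), [array([571.9,   3.6]), array([23. , 32.4]), np.float64(0.3)])
lug (np.int64(66), (194, 146), array([ 610., -333.,   98.]), [array([ 609. , -338.6]), array([23. , 37.5]), np.float64(5.5)])
floor (np.int64(1256), (216, 147), array([ 528., -340.,   50.]), [array([ 545.1, -344.4]), array([208.3, 141.6]), np.float64(2.3)])
side
(np.int64(50), (296, 216), array([566.,   0.,  50.]), [array([566.7,   1.6]), array([24.4, 30.7]), np.float64(6.2)])
(np.int64(57), (258, 227), array([444., -11.,  51.]), [array([443.7, -10.7]), array([23.7, 33.2]), np.float64(6.2)])
(np.int64(61), (272, 247), array([ 455., -103.,   51.]), [array([ 456.2, -105. ]), array([31.4, 23.7]), np.float64(79.0)])
lug (np.int64(121), (358, 283), array([ 602., -342.,   98.]), [array([ 603.2, -339.3]), array([31.7, 25. ]), np.float64(88.8)])
floor (np.int64(2198), (323, 303), array([ 510., -335.,   50.]), [array([ 540.1, -340.6]), array([205.1, 132.2]), np.float64(2.5)])
```

Casting A is on the pan, which sank about 12 mm. Next is casting B.

```bash
python3 -m creep '[[[0,0,0,0,0,0.115],[0,0,0,0,0,0.114],[34,-31,0,0,0,0],[34,-31,0,0,0,0],[34,-31,0,0,0,0],[34,-31,0,0,0,0],[34,-31,20,0,0,0],[35.5,-31,30,0,0,0],[0,0,45,0,0,0],[0,0,40,0,0,0],[0,0,10,0,0,0],[0,0,0,0,0,0]]]' 0.5
python3 plan.py 461.2 -102.9 24 -10.4
```

```text
time: 34.95
ee_pos: [460.6, -102.4, 31.7]
eef_rot: [0.768, 0.64, -0.001, -0.001]
wrist_force: [0.1, 0.6, -0.2]
gripper_width: 46.6
finger_force: 0.0
t=35.0 phi=-10.4 pos=[ 460.6 -102.4   31.7] w=46.6 F=0.0 tilt=0.12 | turn rz=-0.001 then dx=-0.4 dy=0.7 dz=7.7
```

```bash
python3 -m creep '[[[0,0,7,0,0,0],[0,0,0,0,0,0],[0,0,0,0,0,0],[0,0,0,0,0,0],[0,0,0,0,0,0],[0,0,0,0,0,0],[0,0,0,0,0,0]]]' 0 40
python3 -m creep '[[[0,0,-30,0,0,0],[0,0,-50,0,0,0],[0,0,-50,0,0,0],[0,0,-30,0,0,-0.115],[0,0,0,0,0,-0.115],[-40,12,0,0,0,0],[-40,12,0,0,0,0],[-40,12,0,0,0,0],[-40,12,0,0,0,0],[-41,13,0,0,0,0],[-41,13,0,0,0,0],[0,0,0,0,0,0]]]'
python3 plan.py 547 -341 85 2.8
```

```text
time: 35.83
ee_pos: [461.6, -102.8, 25.8]
eef_rot: [0.768, 0.64, 0.0, 0.0]
wrist_force: [-3.1, 0.2, 5.5]
gripper_width: 23.6
finger_force: 40.0
time: 37.33
ee_pos: [546.4, -343.1, 183.3]
eef_rot: [0.691, 0.723, -0.0, -0.001]
wrist_force: [-0.4, 1.4, -2.8]
gripper_width: 23.5
finger_force: 40.0
t=37.3 phi=2.6 pos=[ 546.4 -343.1  183.3] w=23.5 F=40.0 tilt=0.10 | turn rz=-0.003 then dx=2.1 dy=0.7 dz=98.3
```

```bash
python3 -m creep '[[[2,0.7,30,0,0,0],[0,0,40,0,0,0],[0,0,25,0,0,0],[0,0,8,0,0,0],[0,0,4,0,0,0],[0,0,4,0,0,0],[0,0,4,0,0,0],[0,0,3,0,0,0],[0,0,0,0,0,0],[0,0,0,0,0,0]]]'
python3 -m creep '[[[0,0,0,0,0,0],[0,0,0,0,0,0],[0,0,0,0,0,0],[0,0,0,0,0,0],[0,0,0,0,0,0]]]' 0.5
python3 -m creep '[[[0,0,-20,0,0,0],[0,0,-40,0,0,0],[0,0,-50,0,0,0],[0,0,0,0,0,0],[0,0,0,0,0,0]]]'
python3 plan.py 448.7 -9.2 24 8.5
python3 - <<'E'
from h import *
for n in("scene","side"):
    d=viewer.grab_frame(n); W=cloud(d); z=W[...,2]
    print(n)
    r=(W[...,0]>400)&(W[...,0]<680)&(W[...,1]>-270)&(W[...,1]<60)
    for c in comps(d,r&(z>47)&(z<54),30):print(c)
    r=(W[...,0]>430)&(W[...,0]<660)&(W[...,1]>-420)&(W[...,1]<-260)
    for c in comps(d,r&(z>80)&(z<92),30):print("lug",c)
    for c in comps(d,r&(z>30)&(z<56),200):print("floor",c)
E
```

```text
time: 38.58
ee_pos: [547.6, -338.9, 67.5]
eef_rot: [0.69, 0.724, 0.0, 0.0]
wrist_force: [0.3, -0.1, -0.2]
gripper_width: 23.8
finger_force: 40.0
time: 39.2
ee_pos: [547.3, -338.7, 67.1]
eef_rot: [0.69, 0.724, 0.0, -0.0]
wrist_force: [0.5, 0.2, -0.8]
gripper_width: 46.2
finger_force: 0.0
time: 39.83
ee_pos: [547.7, -338.9, 178.4]
eef_rot: [0.69, 0.724, 0.0, 0.001]
wrist_force: [-0.2, 0.1, -0.7]
gripper_width: 46.8
finger_force: 0.0
t=39.8 phi=2.8 pos=[ 547.7 -338.9  178.4] w=46.8 F=0.0 tilt=0.10 | turn rz=-0.100 then dx=340.7 dy=-49.1 dz=154.4
scene
(np.int64(62), (295, 194), array([450.,  -9.,  50.]), [array([449.5,  -9.8]), array([25.2, 30.8]), np.float64(10.8)])
(np.int64(67), (264, 215), array([572.,   5.,  50.]), [array([571.9,   2.5]), array([23.7, 29.2]), np.float64(0.6)])
lug (np.int64(61), (210, 141), array([ 550., -337.,   88.]), [array([ 549.2, -338.4]), array([24.6, 34.4]), np.float64(7.4)])
lug (np.int64(62), (195, 148), array([ 611., -335.,   88.]), [array([ 609.4, -337.8]), array([24. , 37.5]), np.float64(3.0)])
floor (np.int64(1562), (213, 151), array([ 551., -327.,   41.]), [array([ 545.5, -345.4]), array([208.3, 147.9]), np.float64(1.9)])
side
(np.int64(51), (296, 215), array([566.,   3.,  50.]), [array([567. ,   1.6]), array([24.5, 32.3]), np.float64(5.7)])
(np.int64(52), (258, 227), array([444., -12.,  51.]), [array([443. , -10.5]), array([24.4, 34.9]), np.float64(11.7)])
lug (np.int64(111), (358, 285), array([ 603., -343.,   88.]), [array([ 604. , -339.6]), array([25.2, 32. ]), np.float64(1.1)])
lug (np.int64(121), (336, 292), array([ 543., -342.,   88.]), [array([ 544.1, -340.5]), array([24.9, 32.6]), np.float64(0.4)])
floor (np.int64(3056), (330, 307), array([ 516., -352.,   40.]), [array([ 541.6, -343.9]), array([208.9, 142.7]), np.float64(3.1)])
```

Two castings are on the pan, sunk about 24 mm. Next is casting C.

```bash
python3 -m creep '[[[0,0,0,0,0,-0.1],[43,-6,0,0,0,0],[43,-6,0,0,0,0],[43,-6,0,0,0,0],[43,-6,0,0,0,0],[43,-6,0,0,0,0],[42,-6,0,0,0,0],[42,-6,20,0,0,0],[42,-7,30,0,0,0],[0,0,45,0,0,0],[0,0,40,0,0,0],[0,0,0,0,0,0]]]' 0.5
python3 -m creep '[[[0,0,14,0,0,0],[0,0,4,0,0,0],[0,0,0,0,0,0]]]'
python3 plan.py 448.7 -9.2 24 8.5
```

```text
time: 41.42
ee_pos: [444.2, -8.0, 38.1]
eef_rot: [0.653, 0.758, -0.003, -0.004]
wrist_force: [-0.5, -0.4, 0.1]
gripper_width: 46.4
finger_force: 0.0
time: 41.8
ee_pos: [449.1, -8.8, 24.7]
eef_rot: [0.653, 0.757, 0.0, 0.0]
wrist_force: [0.5, 0.3, 0.2]
gripper_width: 46.2
finger_force: 0.0
t=41.8 phi=8.5 pos=[449.1  -8.8  24.7] w=46.2 F=0.0 tilt=0.04 | turn rz=-0.001 then dx=-0.3 dy=-0.4 dz=0.7
```

```bash
python3 -m creep '[[[0,0,0,0,0,0],[0,0,0,0,0,0],[0,0,0,0,0,0],[0,0,0,0,0,0],[0,0,0,0,0,0],[0,0,0,0,0,0],[0,0,-25,0,0,0],[0,0,-45,0,0,0],[0,0,-45,0,0,0],[0,0,-40,0,0,0],[0,0,0,0,0,0.1]]]' 0 40
python3 -m creep '[[[-42,2.7,0,0,0,0],[-42,2.7,0,0,0,0],[-42,2.7,0,0,0,0],[-42,2.7,0,0,0,0],[-42,2.7,0,0,0,0],[-42,2.7,0,0,0,0],[-42,2.7,0,0,0,0],[-40.5,2.8,0,0,0,0],[0,0,0,0,0,0],[0,0,0,0,0,0]]]'
python3 plan.py 487 -341.5 70 2.8
```

```text
time: 43.18
ee_pos: [450.9, -8.9, 182.8]
eef_rot: [0.691, 0.723, 0.002, 0.003]
wrist_force: [0.4, -0.7, -3.4]
gripper_width: 23.9
finger_force: 40.0
time: 44.42
ee_pos: [485.9, -341.1, 178.1]
eef_rot: [0.69, 0.724, 0.0, -0.001]
wrist_force: [-0.1, 0.2, -3.0]
gripper_width: 23.9
finger_force: 40.0
t=44.4 phi=2.7 pos=[ 485.9 -341.1  178.1] w=23.9 F=40.0 tilt=0.11 | turn rz=-0.001 then dx=-0.4 dy=1.1 dz=108.1
```

```bash
python3 -m creep '[[[0,1,30,0,0,0],[0,0,40,0,0,0],[0,0,30,0,0,0],[0,0,8,0,0,0],[0,0,5,0,0,0],[0,0,4,0,0,0],[0,0,4,0,0,0],[0,0,3,0,0,0],[0,0,0,0,0,0],[0,0,0,0,0,0]]]'
python3 -m creep '[[[0,0,0,0,0,0],[0,0,0,0,0,0],[0,0,0,0,0,0],[0,0,0,0,0,0],[0,0,0,0,0,0]]]' 0.5
python3 -m creep '[[[0,0,-20,0,0,0],[0,0,-40,0,0,0],[0,0,-50,0,0,0],[0,0,0,0,0,0],[0,0,0,0,0,0]]]'
python3 - <<'E'
from h import *
for n in("scene","side"):
    d=viewer.grab_frame(n); W=cloud(d); z=W[...,2]
    print(n); cv2.imwrite(f"pics/{n}9.png",cv2.resize(d["frame"][:,:,::-1],(800,600),interpolation=cv2.INTER_CUBIC))
    r=(W[...,0]>400)&(W[...,0]<680)&(W[...,1]>-270)&(W[...,1]<60)
    for c in comps(d,r&(z>47)&(z<54),30):print(c)
    r=(W[...,0]>430)&(W[...,0]<660)&(W[...,1]>-420)&(W[...,1]<-260)
    for c in comps(d,r&(z>70)&(z<84),30):print("lug",c)
E
python3 plan.py 571.2 3.6 24 2.5
```

```text
time: 45.68
ee_pos: [487.5, -341.9, 55.5]
eef_rot: [0.69, 0.724, -0.0, 0.0]
wrist_force: [0.6, -0.9, -1.1]
gripper_width: 23.9
finger_force: 40.0
time: 46.3
ee_pos: [487.3, -341.7, 55.1]
eef_rot: [0.69, 0.724, -0.0, -0.0]
wrist_force: [-0.3, 0.1, 0.7]
gripper_width: 46.7
finger_force: 0.0
time: 46.92
ee_pos: [487.6, -341.8, 166.1]
eef_rot: [0.69, 0.724, 0.0, 0.001]
wrist_force: [0.1, -0.1, -0.5]
gripper_width: 46.7
finger_force: 0.0
scene
(np.int64(35), (247, 197), array([574., -80.,  51.]), [array([573.6, -84.1]), array([22.2, 39.3]), np.float64(57.3)])
(np.int64(68), (264, 215), array([572.,   3.,  51.]), [array([572.1,   3.5]), array([22.5, 30.8]), np.float64(7.1)])
lug (np.int64(56), (226, 137), array([ 491., -337.,   77.]), [array([ 489.9, -341. ]), array([35.5, 23.9]), np.float64(87.1)])
lug (np.int64(55), (211, 144), array([ 551., -335.,   77.]), [array([ 549. , -337.3]), array([25.9, 28.4]), np.float64(4.9)])
lug (np.int64(59), (195, 151), array([ 610., -336.,   77.]), [array([ 609.2, -336.7]), array([23.6, 32.2]), np.float64(3.5)])
side
lug (np.int64(112), (357, 288), array([ 603., -341.,   77.]), [array([ 604.2, -339.7]), array([25.6, 31.1]), np.float64(4.0)])
lug (np.int64(113), (336, 294), array([ 544., -342.,   76.]), [array([ 544.2, -341.3]), array([24.6, 32.6]), np.float64(4.7)])
lug (np.int64(119), (314, 302), array([ 483., -345.,   77.]), [array([ 484.1, -342. ]), array([33.1, 25.4]), np.float64(89.9)])
t=47.0 phi=2.8 pos=[ 486.6 -341.1  163.9] w=46.6 F=0.0 tilt=0.13 | turn rz=0.004 then dx=340.7 dy=99.6 dz=139.9
```

View pics/side9.png

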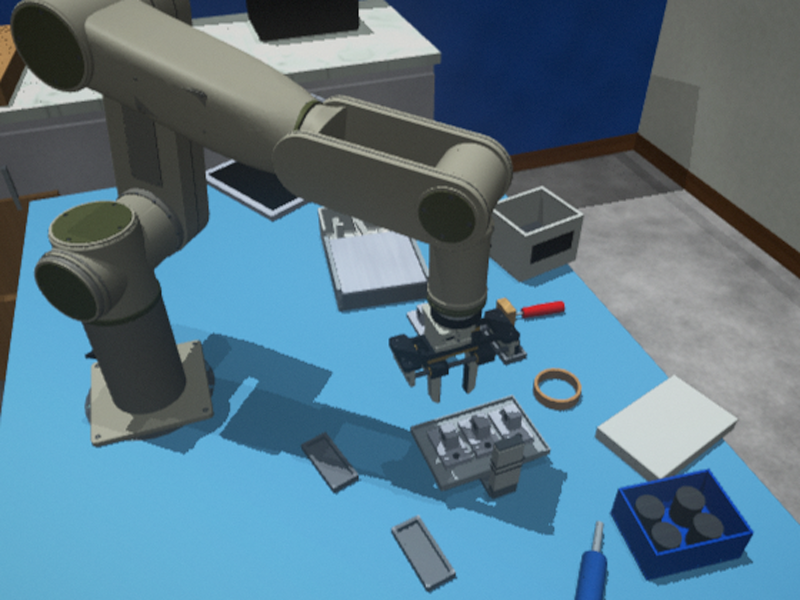

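Three castings stand on the pan at (450,440), (482,428) and (512,415). Lug tops at about 76 mm mean it has sunk about 36 mm, which is in range. The last casting, D, goes to the plate.

```bash
python3 -m creep '[[[42.5,12.5,0,0,0,0],[42.5,12.5,0,0,0,0],[42.5,12.5,0,0,0,0],[42.5,12.5,0,0,0,0],[42.5,12.5,0,0,0,0],[42.5,12.5,0,0,0,0],[42.5,12.5,0,0,0,0],[43,12.5,0,0,0,0],[0,0,40,0,0,0],[0,0,40,0,0,0],[0,0,40,0,0,0],[0,0,0,0,0,0]]]' 0.5
python3 plan.py 571.2 3.6 24 2.5
python3 -m creep '[[[0,0,12,0,0,0],[0,0,6,0,0,0],[0,0,0,0,0,0],[0,0,0,0,0,0]]]'
python3 plan.py 571.2 3.6 24 2.5
```

```text
time: 48.52
ee_pos: [566.2, 3.7, 40.0]
eef_rot: [0.69, 0.724, -0.003, -0.004]
wrist_force: [0.1, -0.2, 0.5]
gripper_width: 46.4
finger_force: 0.0
t=48.5 phi=2.8 pos=[566.2   3.7  40. ] w=46.4 F=0.0 tilt=0.59 | turn rz=0.005 then dx=-0.3 dy=5.0 dz=16.0
time: 49.02
ee_pos: [571.5, 3.1, 28.0]
eef_rot: [0.69, 0.724, 0.0, 0.001]
wrist_force: [-0.2, 0.4, -0.1]
gripper_width: 46.8
finger_force: 0.0
t=49.0 phi=2.7 pos=[571.5   3.1  28. ] w=46.8 F=0.0 tilt=0.08 | turn rz=0.004 then dx=0.5 dy=-0.3 dz=4.0
```

```bash
python3 -m creep '[[[0,0,0,0,0,0],[0,0,0,0,0,0],[0,0,0,0,0,0],[0,0,0,0,0,0],[0,0,0,0,0,0],[0,0,0,0,0,0],[0,0,-25,0,0,0],[0,0,-45,0,0,0],[0,0,-45,0,0,0],[0,0,-30,0,0,0],[0,0,0,0,0,0]]]' 0 40
python3 -m creep '[[[40,-7.5,0,0,0,0],[40,-7.5,0,0,0,0],[40,-7.5,0,0,0,0],[40,-7.5,0,0,0,0],[39,-7.5,0,0,0,0],[0,0,30,0,0,0],[0,0,30,0,0,0],[0,0,15,0,0,0],[0,0,0,0,0,0],[0,0,0,0,0,0]]]'
python3 plan.py 524 200 76 2.7
```

```text
time: 50.4
ee_pos: [572.6, 3.1, 174.6]
eef_rot: [0.69, 0.724, 0.002, 0.002]
wrist_force: [1.0, 0.2, -3.1]
gripper_width: 23.3
finger_force: 40.0
time: 51.65
ee_pos: [524.5, 200.2, 97.9]
eef_rot: [0.69, 0.724, 0.0, 0.0]
wrist_force: [1.3, 0.2, -2.4]
gripper_width: 23.9
finger_force: 40.0
t=51.6 phi=2.7 pos=[524.5 200.2  97.9] w=23.9 F=40.0 tilt=0.06 | turn rz=0.001 then dx=-0.2 dy=-0.5 dz=21.9
```

```bash
python3 -m creep '[[[0,0,12,0,0,0],[0,0,6,0,0,0],[0,0,2,0,0,0],[0,0,0,0,0,0],[0,0,0,0,0,0]]]'
python3 -m creep '[[[0,0,1,0,0,0],[0,0,0,0,0,0],[0,0,0,0,0,0]]]'
```

```text
time: 52.28
ee_pos: [523.9, 200.2, 77.3]
eef_rot: [0.69, 0.724, 0.0, 0.0]
wrist_force: [-1.1, -0.7, -0.3]
gripper_width: 23.9
finger_force: 40.0
time: 52.65
ee_pos: [524.0, 200.2, 77.3]
eef_rot: [0.69, 0.724, 0.0, 0.0]
wrist_force: [-6.3, -1.8, 8.6]
gripper_width: 23.7
finger_force: 40.0
```

In contact. Releasing, backing off, then checking everything.

```bash
python3 -m creep '[[[0,0,0,0,0,0],[0,0,0,0,0,0],[0,0,0,0,0,0],[0,0,0,0,0,0],[0,0,0,0,0,0]]]' 0.5
python3 -m creep '[[[0,0,-20,0,0,0],[0,0,-40,0,0,0],[0,0,-50,0,0,0],[0,0,-50,0,0,0],[0,-40,-40,0,0,0],[0,-40,0,0,0,0],[0,-40,0,0,0,0],[0,0,0,0,0,0],[0,0,0,0,0,0]]]'
python3 - <<'E'
from h import *
for n in("scene","side"):
    d=viewer.grab_frame(n); W=cloud(d); z=W[...,2]
    print(n); cv2.imwrite(f"pics/{n}10.png",cv2.resize(d["frame"][:,:,::-1],(800,600),interpolation=cv2.INTER_CUBIC))
    for nm,x0,x1,y0,y1,lo,hi in(("panlugs",430,660,-420,-260,68,90),("platelug",420,630,100,300,92,106),("bench",400,680,-270,80,8,54),("plate chips",435,610,105,300,56,63),("handle",650,760,-160,-60,102,114),("trough",430,650,310,400,10,75)):
        r=(W[...,0]>x0)&(W[...,0]<x1)&(W[...,1]>y0)&(W[...,1]<y1)
        for c in comps(d,r&(z>lo)&(z<hi),30):print(nm,c)
E
```

```text
time: 53.28
ee_pos: [523.9, 200.2, 76.1]
eef_rot: [0.69, 0.724, -0.0, -0.0]
wrist_force: [-0.2, -0.2, -0.0]
gripper_width: 46.4
finger_force: 0.0
time: 54.4
ee_pos: [404.6, 194.5, 277.5]
eef_rot: [0.69, 0.724, 0.001, 0.001]
wrist_force: [0.0, 0.6, 0.1]
gripper_width: 46.6
finger_force: 0.0
scene
panlugs (np.int64(59), (226, 137), array([ 492., -336.,   77.]), [array([ 489.8, -339.6]), array([29.6, 24.3]), np.float64(86.5)])
panlugs (np.int64(62), (211, 144), array([ 550., -336.,   77.]), [array([ 549.2, -337.2]), array([24.7, 33.6]), np.float64(8.5)])
panlugs (np.int64(63), (195, 151), array([ 609., -335.,   77.]), [array([ 608.8, -336.1]), array([22.9, 31.4]), np.float64(1.7)])
platelug (np.int64(107), (322, 242), array([527., 202., 100.]), [array([526.2, 200.5]), array([24.2, 31.1]), np.float64(1.0)])
bench (np.int64(164), (247, 202), array([577., -79.,  34.]), [array([572., -86.]), array([28.4, 42.6]), np.float64(63.3)])
handle (np.int64(108), (202, 199), array([ 706., -104.,  108.]), [array([ 705.5, -105.1]), array([21.7, 45.5]), np.float64(3.1)])
trough (np.int64(809), (378, 281
[... 1056 characters left out ...]
, [array([520.5, 198.3]), array([24.3, 34.9]), np.float64(3.5)])
bench (np.int64(65), (342, 237), array([676., -95.,  13.]), [array([675.3, -99. ]), array([ 9.5, 97.5]), np.float64(0.0)])
bench (np.int64(183), (306, 244), array([ 557., -111.,   33.]), [array([ 560.4, -106.3]), array([28.5, 44.1]), np.float64(79.3)])
handle (np.int64(96), (353, 214), array([ 698., -111.,  108.]), [array([ 699.6, -108. ]), array([22.2, 48.1]), np.float64(1.6)])
trough (np.int64(548), (265, 152), array([591., 388.,  41.]), [array([572.6, 355.2]), array([ 89.5, 138.8]), np.float64(89.9)])
trough (np.int64(108), (235, 161), array([472., 352.,  45.]), [array([470.1, 355.8]), array([99. , 36.6]), np.float64(75.3)])
```

View pics/scene10.png

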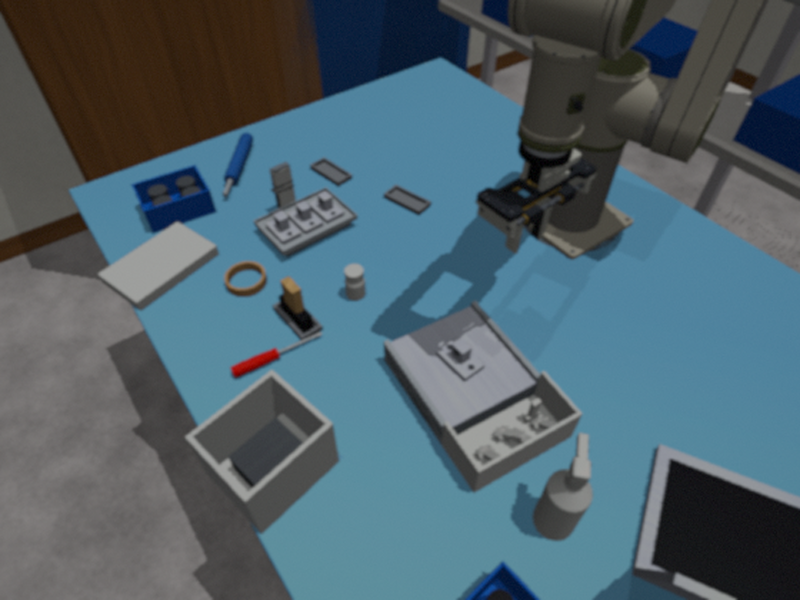

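The last view shows everything in place:
- **Castings:** three are on the pan near (305,215), sunk about 35 mm. One is on the plate at (460,358), and none are left on the bench.
- **Scraper:** upright in its rest at (295,305).
- **Chips:** in the trough around (510,430).
- **Jar, spray bottle, screwdriver and tape ring:** not disturbed.

```bash
python3 -c "
from station import ticket
print(ticket.finish_job())"
```

```text
the job is handed in; nothing more can be done
None
```

I handed the job in at about 54 s: all five chips are in the trough, the scraper is upright in its rest, three castings sink the scale pan to about 35 mm (between the marks), and the fourth stands on the plate; the hand-in returned no verdict.

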